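Make up and lock a flask-press stack

TASK

Make up the little flask press on the dental bench: thread every spacer plate lying on the bench over its two guide posts so they lie flat on one another, then lay the ribbed cover plate over the same posts on top of them, rib up. Finally lock the stack: push one locking pin through the eye near the top of each post, crosswise to the row of posts, until the pin's tab comes up against the post. Do it in that order, let go of everything, and leave the jar, bowl and bin where they stand.

Things in the scene. Friction and masses are not known exactly. Their poses are not given: they have to be found in the camera images.
- press: Flask press, fixed. Origin on the bench midway between its posts; z up, y along the row of posts. Two feet 44 x 40 mm, tops at 12 mm, joined by a bridge 20 wide (x), 8 mm high. On the feet at y = +48 and -48 mm stand vertical steel posts 20 mm in diameter, tops at 74 mm, the last 7 mm tapering to 10 mm in diameter. Each post has an eye along x, 12 mm wide, 12 mm high, its floor at 52 mm.
- eye_left (a point): Centre of the eye through the post at y = +48 mm of the press, 58 mm above the bench, on the post's axis; axes as the press, the eye's passage runs along x, open at both sides. The post's surface is 10 mm from here.
- eye_right (a point): The same for the post at y = -48 mm of the press.
- plate1_mid (a point): First flat dark steel spacer plate, 40 x 130 x 5 mm (own x, y, z), lying flat on the bench; two round through-holes 23 mm in diameter at y = +48 and -48 mm, solid between them; about 80 g, ends alike. The point is its centre, 2.5 mm above its underside. May be absent.
- plate2_mid (a point): Second flat dark steel spacer plate, 40 x 130 x 5 mm (own x, y, z), lying flat on the bench; two round through-holes 23 mm in diameter at y = +48 and -48 mm, solid between them; about 80 g, ends alike. The point is its centre, 2.5 mm above its underside. May be absent.
- plate3_mid (a point): Third flat dark steel spacer plate, 40 x 130 x 5 mm (own x, y, z), lying flat on the bench; two round through-holes 23 mm in diameter at y = +48 and -48 mm, solid between them; about 80 g, ends alike. The point is its centre, 2.5 mm above its underside. May be absent.
- plate4_mid (a point): Fourth flat dark steel spacer plate, 40 x 130 x 5 mm (own x, y, z), lying flat on the bench; two round through-holes 23 mm in diameter at y = +48 and -48 mm, solid between them; about 80 g, ends alike. The point is its centre, 2.5 mm above its underside. May be absent.
- plate5_mid (a point): Fifth flat dark steel spacer plate, 40 x 130 x 5 mm (own x, y, z), lying flat on the bench; two round through-holes 23 mm in diameter at y = +48 and -48 mm, solid between them; about 80 g, ends alike. The point is its centre, 2.5 mm above its underside. May be absent.
- cover_rib (a point): Dark steel cover plate, 40 x 130 x 10 mm (own x, y, z), the same two 23 mm holes at y = +48 and -48 mm, and on top in the middle a rib to lift it by, 14 mm wide (x), 50 mm long (y), 14 mm high; about 250 g. The point is the rib's centre, 17 mm above the plate's underside and 7 mm below the rib's top. It lies on the bench rib up.
- pin1_tab (a point): Locking pin lying on the bench: steel shaft 8 mm in diameter, 56 mm long (last 5 mm tapered), with a flat black tab at its back, 36 long x 14 wide x 8 mm high; 40 g. The point is the tab's centre, 4 mm above the bench, on the shaft's axis; own x points along the shaft: it leaves the tab 18 mm ahead of this point, its tip is 74 mm ahead. Two alike.
- pin2_tab (a point): Locking pin lying on the bench: steel shaft 8 mm in diameter, 56 mm long (last 5 mm tapered), with a flat black tab at its back, 36 long x 14 wide x 8 mm high; 40 g. The point is the tab's centre, 4 mm above the bench, on the shaft's axis; own x points along the shaft: it leaves the tab 18 mm ahead of this point, its tip is 74 mm ahead. Two alike.
- jar: Loose bystander, to be left alone: closed amber glass jar, 52 mm in diameter, 70 mm high. Origin: centre of its underside.
- bowl: Loose bystander, to be left alone: rubber mixing bowl, 100 mm across, 50 mm high. Origin: centre of its underside.
- bin: Loose bystander, to be left alone: empty grey open low bin, 120 x 100 x 35 mm. Origin: centre of its underside.
Mind the look-alikes: they are no part of the job. What is shaped like the part that bears plate1_mid but red is not meant.

How it is judged (in metres and radians):
On the way, in this order (a step that is already met when the one before it is completed fails the run):
1. every spacer plate present is threaded over both posts and lies flat (horizontal distance between each of plate1_mid, plate2_mid, plate3_mid, plate4_mid, plate5_mid and press below 0.005 m and angle between the y axis of each of plate1_mid, plate2_mid, plate3_mid, plate4_mid, plate5_mid and the y axis of press, either way round below 0.08 rad and angle between the z axis of each of plate1_mid, plate2_mid, plate3_mid, plate4_mid, plate5_mid and the z axis of press, either way round below 0.06 rad and z of each of plate1_mid, plate2_mid, plate3_mid, plate4_mid, plate5_mid in the frame of press below 0.037 m), for 0.2 s.
2. the cover is threaded over both posts on top of the plates, rib up (all of step 1 and horizontal distance between cover_rib and press below 0.005 m and angle between the y axis of cover_rib and the y axis of press, either way round below 0.08 rad and angle between cover_rib's own z axis and vertical below 0.06 rad and z of cover_rib in the frame of press below 0.057 m and z of each of plate1_mid, plate2_mid, plate3_mid, plate4_mid, plate5_mid in the frame of cover_rib below -0.012 m), for 0.2 s.
3. a locking pin is through the eye of each post, its tab up against the post (horizontal distance between cover_rib and press below 0.005 m and angle between the y axis of cover_rib and the y axis of press, either way round below 0.08 rad and angle between cover_rib's own z axis and vertical below 0.06 rad and z of cover_rib in the frame of press below 0.057 m and z of each of plate1_mid, plate2_mid, plate3_mid, plate4_mid, plate5_mid in the frame of cover_rib below -0.012 m and (((x of eye_left in the frame of pin1_tab between 0.022 and 0.038 m and y of eye_left in the frame of pin1_tab between -0.009 and 0.009 m and z of eye_left in the frame of pin1_tab between -0.009 and 0.009 m and angle between the x axis of pin1_tab and the x axis of press, either way round below 0.45 rad) and (x of eye_right in the frame of pin2_tab between 0.022 and 0.038 m and y of eye_right in the frame of pin2_tab between -0.009 and 0.009 m and z of eye_right in the frame of pin2_tab between -0.009 and 0.009 m and angle between the x axis of pin2_tab and the x axis of press, either way round below 0.45 rad)) or ((x of eye_right in the frame of pin1_tab between 0.022 and 0.038 m and y of eye_right in the frame of pin1_tab between -0.009 and 0.009 m and z of eye_right in the frame of pin1_tab between -0.009 and 0.009 m and angle between the x axis of pin1_tab and the x axis of press, either way round below 0.45 rad) and (x of eye_left in the frame of pin2_tab between 0.022 and 0.038 m and y of eye_left in the frame of pin2_tab between -0.009 and 0.009 m and z of eye_left in the frame of pin2_tab between -0.009 and 0.009 m and angle between the x axis of pin2_tab and the x axis of press, either way round below 0.45 rad)))), for 0.2 s.
At the end, for the whole second after the job is handed in: Every plate present is on both posts, centred within 5 mm and flat, its centre at most 37 mm up; the cover likewise above all plates, rib up; a pin through each eye across the row of posts, tab within 10 mm of the post; all at rest (all of step 1 and all of step 3 and linear speed of each of plate1, plate2, plate3, plate4, plate5, cover, pin1, pin2 below 0.03 m/s); the robot touches nothing.
It fails at once if the jar is shoved more than 4 cm (distance of jar from where it was at the start of the episode above 0.04 m).
It fails at once if the bowl is shoved more than 4 cm (distance of bowl from where it was at the start of the episode above 0.04 m).
It fails at once if the bin is shoved more than 4 cm (distance of bin from where it was at the start of the episode above 0.04 m).
Of plate1, plate2, plate3, plate4, plate5 only 3 to 5 are there at a start; the rules pass over those that are not, and their reading is None.
At some moment in a run one of plate1, plate2, plate3, plate4, plate5, cover, pin1, pin2 may be knocked a few centimetres aside while the robot is not near it.
It also fails if it takes over 210 s, if anything falls off the work surface, if the arm or the gripper's body presses on something with over 40 N, if the wrist force passes 120 N, or if a joint passes its speed limit or range.

ROBOT

A 6-joint arm with a two-finger parallel gripper is mounted at the origin on the work surface. World frame = base frame: x ahead of the robot, y to its left, z up, the work surface at z = 0. Lengths are in m, angles in degrees, forces in N, time in s.
With the tool pointing down it reaches from about 0.25 to 0.725 m from the base axis. Payload 9.7 kg.
Tool frame: the origin (TCP) lies at the very end of the fingers, on their centre line; the grasp point (between the pads) lies 19 mm behind it (bot.grip_point_offset is the z of the grasp point in the tool frame, in m); z points along the fingers, x is the direction in which the jaws open and shut, and the axes are right-handed (so a half turn about z gives the same grasp; the last joint's range is limited). The gripper opens to 85 mm and grips with 20 to 120 N. Pads are 22 mm wide; open, the fingers measure 114 mm over their backs; the gripper's body (76 mm by 85 mm) begins 54 mm behind the grasp point. The pads swing forward as they close: fully open they stand 13 mm farther back than shut.
Start: joints at [-64.057, 4.979, 10.078, 95.1, 0, 90], TCP at [0.241, -0.495, 0.231] pointing down, gripper open.
Joint ranges: [-179.16, 179.16], [-48.56, 103.87], [-65.8, 70.77], [-126.05, 130.52], [-82.76, 87.17], [-180, 180]. Speed limits (degrees/s): [127.2, 127.2, 147.25, 180, 180, 180].

INTERFACE

Orientations are given as [roll, pitch, yaw] about the fixed x, y, z axes, in that order (R = Rz(yaw) Ry(pitch) Rx(roll)).
In Python, from workcell import get_obs, viewer, job_done, bot gives the robot as it stands.
- The arm moves only by the shell command python3 -m handwheel 'ROWS' [FORCE]. ROWS is JSON, a list of rows, each a list of 5 numbers: the closure, from 0 (fully open) to 1 (shut), then the shift along the world's x, y, z in m, then the turn about the world's z in degrees. A call has 1 to 5 rows; each row is the pose to reach, as a shift and turn from the pose measured when the call began; what a row does not reach only later rows make up. A row lasts 1/10 s, in which the tool goes at most 50 mm and 8.59 degrees, less where a joint would pass 70% of its speed; a pose out of reach is approached as far as the arm can. A call with a gripper value outside its range is refused whole. The fingers move at their own pace and stop on an object; FORCE is the grip in N (left out, the last holds). Time passes only in rows, so rows that repeat a pose let the fingers close. It gives the time, the measured TCP pose, the force and the opening at its end, in the units of the state.
- get_obs(): the state, without advancing time (a new reading comes with each control period).
- viewer.camera(name): name is "scene" or "top" or "wrist"; returns a dict with "color" (480x640x3 uint8, blue, green, red), "K" (3x3 intrinsics, pixels), "dist_coeffs" ([k1, k2, p1, p2, k3] as OpenCV has them; the pictures are not rectified), "origin" and "orientation" of the camera in the world. Camera axes: x right, y down, z forward; pixel columns grow to the right and rows downward; lengths in m; the calibration is good to about 2 mm. A picture is of the moment at which its call begins. There is no depth.
- job_done(): hands the job in, once; it reports no verdict.
The state is a dict: "time": time; "q": joint angles; "qd": joint speeds; "joint_efforts": joint torques, N m; "ee_pos": TCP position; "tcp_rot": TCP orientation; "wrist_force": force on the tool from outside, world axes, zero at the start; "torque": the same for the moment, N m; "opening": finger opening in m.
Only numpy, scipy, OpenCV 4.12 (cv2) and the standard library are available. Lean on these libraries where they do the work, as an engineer would, in place of code of your own. Each camera call takes 0.05 s, during which the arm holds its last target.

## Working session

There is one attempt and no reset: what is moved stays moved. The work goes in short steps, Python scripts to look and compute and a shell command to move; the robot and the scene stay as the last step left them, time stands still between calls to the robot, and variables do not carry over. Pictures are saved under pics/ and viewed, and the job is handed in when it is done.

```bash
ls; mkdir -p pics
python3 - <<'E'
from workcell import get_obs, viewer, bot
import cv2
print(get_obs())
for n in ["scene","top","wrist"]:
    c=viewer.camera(n); cv2.imwrite(f"pics/{n}0.png",c["color"])
    print(n,c["K"],c["dist_coeffs"],c["origin"],c["orientation"])
print(bot.grip_point_offset,[a for a in dir(bot) if a[0]!='_'])
E
```

```text
pics
{'time': 0.0, 'q': array([-6.40556097e+01,  5.01223276e+00,  1.00347275e+01,  9.51003891e+01,
        6.58545783e-04,  8.99998175e+01]), 'qd': array([-5.27599638e-03, -1.64666380e-02, -2.41645227e-02,  7.25998181e-06,
        2.15120131e-02, -3.43002619e-02]), 'joint_efforts': array([ 1.17398933e-03, -5.20390713e+01,  4.64798963e+01,  1.64218352e-02,
        3.15704676e-05, -4.20853240e-06]), 'ee_pos': array([ 0.24052542, -0.49435992,  0.23057466]), 'tcp_rot': array([-1.79999341e+02,  7.78943597e-02, -6.40554272e+01]), 'wrist_force': array([-0.14246682, -1.10544667,  0.56400762]), 'torque': array([-0.05045111,  0.00641184, -0.00375088]), 'opening': 0.0851000922472511}
scene [[460.85896658   0.         324.97632154]
 [  0.         460.85896658 235.22246348]
 [  0.           0.           1.        ]] [-0.03684843  0.          0.          0.          0.        ] [0.83861612 0.56025037 0.85306785] [-142.45238573   -0.34039711  151.46563878]
top [[520.01825763   0.         310.46856602]
 [  0.         520.01825763 242.57129377]
 [  0.           0.           1.        ]] [-0.00599514  0.          0.          0.          0.        ] [0.42967539 0.00194222 1.44931955] [-175.99992463    1.45425383  -88.55928054]
wrist [[337.96170801   0.         323.8691395 ]
 [  0.         337.96170801 238.59244966]
 [  0.           0.           1.        ]] [0.0065952 0.        0.        0.        0.       ] [ 0.31670237 -0.45716187  0.37338068] [ 1.60966750e+02  3.46893574e-02 -6.40978539e+01]
-0.0187 ['PlanningError', 'grip_point_offset']
```

View pics/top0.png

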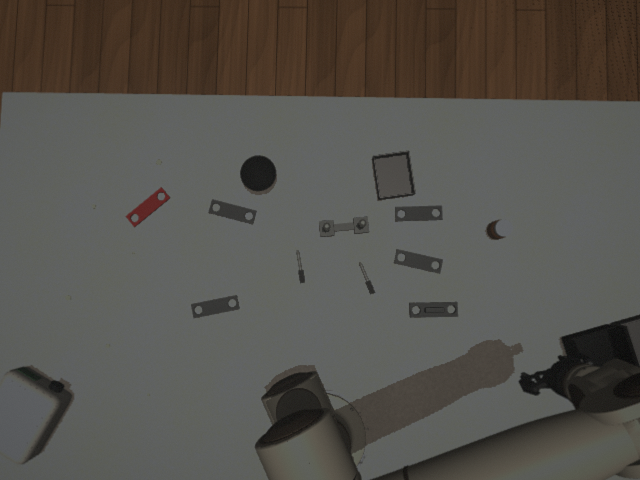

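View pics/scene0.png

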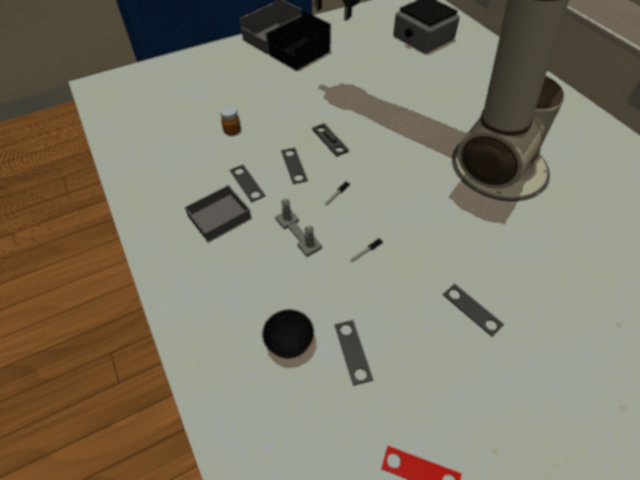

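View pics/wrist0.png

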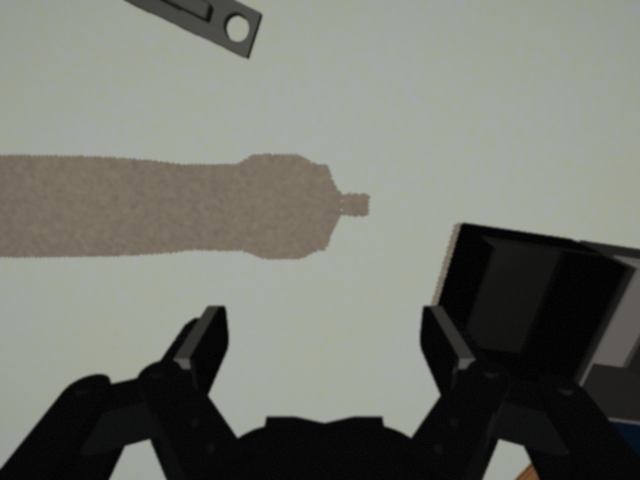

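```bash
cat > h.py <<'E'
import numpy as np, cv2
from scipy.spatial.transform import Rotation as R
from workcell import get_obs, viewer
def ray(c,uv):
    uv=np.asarray(uv,float).reshape(-1,1,2)
    n=cv2.undistortPoints(uv,c["K"],np.array(c["dist_coeffs"])).reshape(-1,2)
    d=np.c_[n,np.ones(len(n))]
    Rm=R.from_euler('xyz',c["orientation"],degrees=True).as_matrix()
    return np.array(c["origin"]),d@Rm.T
def onz(c,uv,z):
    o,d=ray(c,uv); return o+d*((z-o[2])/d[:,2])[:,None]
def proj(c,P):
    Rm=R.from_euler('xyz',c["orientation"],degrees=True).as_matrix()
    p=(np.atleast_2d(P)-np.array(c["origin"]))@Rm
    return cv2.projectPoints(p.reshape(-1,1,3),np.zeros(3),np.zeros(3),c["K"],np.array(c["dist_coeffs"]))[0].reshape(-1,2)
def snap(n,f,scale=1,box=None):
    c=viewer.camera(n); im=c["color"].copy()
    if box: x0,y0,x1,y1=box; im=im[y0:y1,x0:x1]
    if scale!=1: im=cv2.resize(im,None,fx=scale,fy=scale,interpolation=cv2.INTER_CUBIC)
    cv2.imwrite(f"pics/{f}.png",im); return c
E
python3 - <<'E'
from h import *
c=snap("top","topA",2.0,(180,140,520,340))
g=c["color"].max(2)
print(g[150,200],g[300,300],g[306,215],g[228,326])
m=(g<95).astype(np.uint8)
m=cv2.resize(c["color"].max(2),None,fx=4,fy=4,interpolation=cv2.INTER_CUBIC); m=(m<85).astype(np.uint8)
cs,h=cv2.findContours(m,cv2.RETR_CCOMP,cv2.CHAIN_APPROX_NONE)
for i,k in enumerate(cs):
    if h[0][i][3]>=0 or cv2.contourArea(k)<400 or cv2.contourArea(k)>60000: continue
    (x,y),(w,hh),a=cv2.minAreaRect(k); 
    pts=(cv2.boxPoints(((x,y),(w,hh),a))+.5)/4-.5
    uv=[(x+.5)/4-.5,(y+.5)/4-.5]
    P=onz(c,uv,.004)[0]; B=onz(c,pts,.004)
    e1=B[1]-B[0]; e2=B[2]-B[1]; L=e1 if np.linalg.norm(e1)>np.linalg.norm(e2) else e2
    # holes
    ch=[j for j in range(len(cs)) if h[0][j][3]==i and cv2.contourArea(cs[j])>150]
    H=[onz(c,(np.array(cv2.minEnclosingCircle(cs[j])[0])+.5)/4-.5,.003)[0][:2].round(4).tolist() for j in ch]
    print(np.round(uv,1),P[:2].round(4),"size",np.round([np.linalg.norm(e1),np.linalg.norm(e2)],3),"ang",round(np.degrees(np.arctan2(L[1],L[0]))%180,1),H)
E
```

```text
100 100 55 63
[616.6 465.4] [-0.0484 -0.793 ] size [0.121 0.073] ang 91.7 []
[632.2 422.8] [ 0.0645 -0.8359] size [0.051 0.035] ang 127.4 []
[ 43.5 411.8] [0.0433 0.7679] size [0.185 0.266] ang 12.0 []
[432.9 309.2] [ 0.3541 -0.2999] size [0.135 0.043] ang 92.5 [[0.3518, -0.2521], [0.3564, -0.3479]]
[214.9 306.1] [0.3467 0.302 ] size [0.134 0.043] ang 103.0 [[0.3359, 0.3489], [0.3575, 0.2553]]
[366.1 277.5] [ 0.4365 -0.1152] size [0.018 0.095] ang 22.6 []
[299.6 266.3] [0.4631 0.0697] size [0.018 0.093] ang 11.0 []
[417.8 261. ] [ 0.4857 -0.257 ] size [0.043 0.134] ang 78.3 [[0.4765, -0.304], [0.4955, -0.2102]]
[493.9 230.3] [ 0.5758 -0.4659] size [0.05  0.055] ang 16.0 []
[343.3 226.5] [ 0.5768 -0.0494] size [0.14  0.049] ang 96.7 [[0.5784, -0.002], [0.5904, -0.1023]]
[418.2 213.1] [ 0.619  -0.2567] size [0.133 0.043] ang 93.1 [[0.617, -0.2085], [0.6223, -0.3044]]
[232.1 211.4] [0.6124 0.2636] size [0.043 0.134] ang 76.8 [[0.6016, 0.2173], [0.6237, 0.3106]]
[152.  211.9] [0.6061 0.4906] size [0.132 0.012] ang 134.6 []
[257.9 174.5] [0.7188 0.1944] size [0.105 0.113] ang 1.7 []
[392.8 175.1] [ 0.7247 -0.1848] size [0.112 0.132] ang 9.1 []
```

View pics/topA.png

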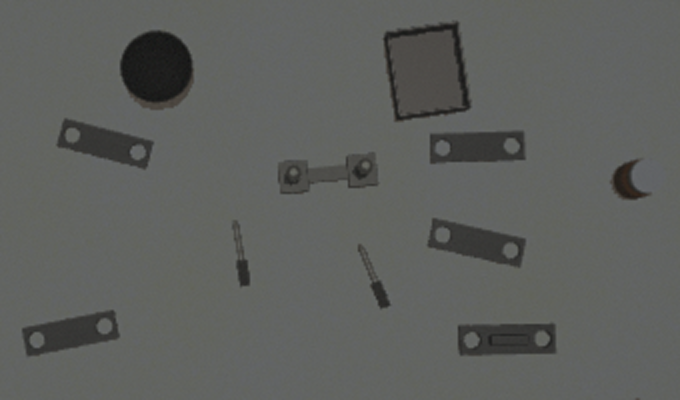

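```bash
python3 -m handwheel '[[0,0.035,0.034,0,8],[0,0.07,0.068,0,16],[0,0.105,0.102,0,24],[0,0.14,0.136,0,32],[0,0.175,0.17,0,40]]'; python3 -m handwheel '[[0,0.035,0.034,0,6],[0,0.07,0.067,0,12.4],[0,0.07,0.067,0,12.4]]'
python3 - <<'E'
from h import *
c=snap("wrist","w1"); print(get_obs()["ee_pos"],get_obs()["tcp_rot"])
E
```

```text
time: 0.7
ee_pos: [0.4166, -0.3229, 0.2308]
tcp_rot: [180.0, 0.0, -23.7]
wrist_force: [1.1, -1.3, -1.2]
opening: 0.0853
time: 1.0
ee_pos: [0.4897, -0.252, 0.23]
tcp_rot: [-179.9, 0.1, -10.8]
wrist_force: [-0.5, 0.2, -0.7]
opening: 0.0853
[ 0.48813242 -0.2536781   0.23015635] [-1.79978238e+02  9.47057138e-02 -1.10628374e+01]
```

View pics/w1.png

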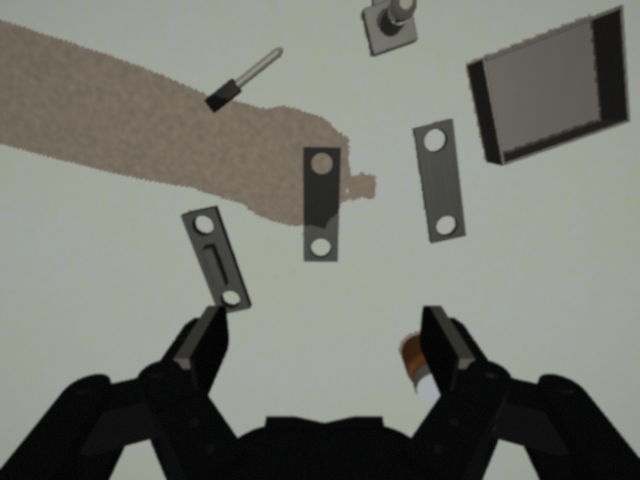

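```bash
cat >> h.py <<'E'
def plates(c,th,z=.0025,amin=60,show=True):
    g=cv2.resize(c["color"].max(2),None,fx=3,fy=3,interpolation=cv2.INTER_CUBIC); m=(g<th).astype(np.uint8)
    cs,h=cv2.findContours(m,cv2.RETR_CCOMP,cv2.CHAIN_APPROX_NONE); out=[]
    for i in range(len(cs)):
        if h[0][i][3]>=0: continue
        ch=[j for j in range(len(cs)) if h[0][j][3]==i and cv2.contourArea(cs[j])>amin*9]
        pts=[]
        for j in ch:
            a=cv2.contourArea(cs[j]); r=cv2.minEnclosingCircle(cs[j])[1]
            if a/(np.pi*r*r)<.6: continue
            M=cv2.moments(cs[j]); pts.append([(M['m10']/M['m00']+.5)/3-.5,(M['m01']/M['m00']+.5)/3-.5])
        if len(pts)<2: continue
        P=onz(c,pts,z)
        for a in range(len(P)):
            for b in range(a):
                d=P[a]-P[b]; L=np.linalg.norm(d)
                if .085<L<.107:
                    mid=(P[a]+P[b])/2; ang=np.degrees(np.arctan2(d[1],d[0]))%180
                    out.append((mid,ang,L))
                    if show: print("plate",np.round(pts[a],1),np.round(pts[b],1),mid[:2].round(4),"ang",round(ang,1),"L",round(L,4))
    return out
E
python3 - <<'E'
from h import *
c=viewer.camera("wrist"); print(c["color"][190,320],c["color"][240,330],c["color"][200,210],c["color"][163,321])
plates(c,90)
print("top");plates(viewer.camera("top"),85,amin=10)
print(get_obs()["ee_pos"],get_obs()["tcp_rot"])
E
```

```text
[38 39 39] [ 98 105 102] [160 168 162] [ 95 108 117]
plate [205.4 222.2] [232.4 295.5] [ 0.3531 -0.2989] ang 92.4 L 0.0964
plate [322.5 161. ] [321.7 244.6] [ 0.4857 -0.256 ] ang 78.3 L 0.0956
plate [435. 137.] [446.7 222.2] [ 0.6185 -0.2556] ang 93.0 L 0.0958
top
plate [231.9 302.7] [198.1 309.5] [0.3467 0.3023] ang 102.8 L 0.0962
plate [362.4 222.1] [326.3 225.6] [ 0.5846 -0.0521] ang 96.9 L 0.1012
plate [435.3 212.5] [400.8 213.6] [ 0.6195 -0.2566] ang 93.1 L 0.0959
plate [215.7 207.1] [248.5 215.7] [0.6127 0.264 ] ang 76.6 L 0.0961
[ 0.48650515 -0.25576179  0.23056433] [ 1.79990469e+02  7.89329540e-02 -1.13371499e+01]
```

```bash
python3 -m handwheel '[[0.42,-0.001,0,-0.05,-0.4],[0.42,-0.001,0,-0.10,-0.4],[0.42,-0.001,0,-0.15,-0.4],[0.42,-0.001,0,-0.2,-0.4],[0.42,-0.001,0,-0.21,-0.4]]' 40; python3 -m handwheel '[[0.42,0,0,-0.01,0],[0.42,0,0,-0.01,0]]';python3 - <<'E'
from h import *
c=snap("wrist","w2"); print(get_obs()["ee_pos"],get_obs()["tcp_rot"],get_obs()["opening"])
E
```

```text
time: 1.65
ee_pos: [0.4813, -0.2553, 0.0151]
tcp_rot: [-179.9, 0.5, -11.9]
wrist_force: [-0.6, 0.8, -0.0]
opening: 0.0497
time: 1.85
ee_pos: [0.4808, -0.2559, 0.0053]
tcp_rot: [-179.9, 0.6, -12.0]
wrist_force: [-0.1, -0.3, 0.4]
opening: 0.0493
[ 0.48164504 -0.25609462  0.00653436] [-179.90550561    0.47597774  -11.9622041 ] 0.050114742574740294
```

View pics/w2.png

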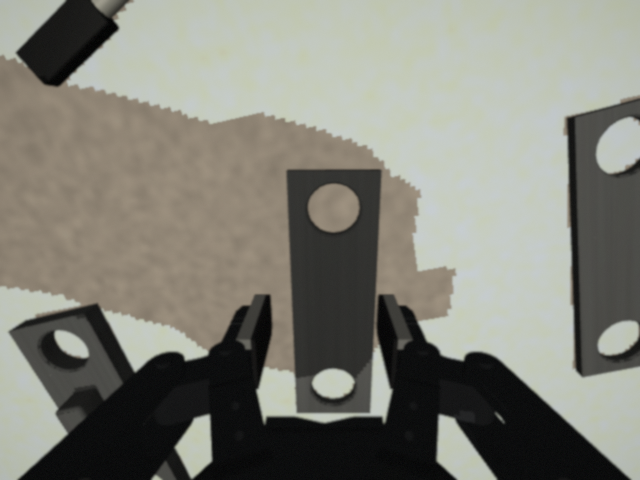

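```bash
python3 -m handwheel '[[0.42,0.004,0,-0.003,0.3],[0.42,0.004,0,-0.005,0.3],[0.42,0.004,0,-0.007,0.3],[0.42,0.004,0,-0.009,0.3],[0.42,0.004,0,-0.009,0.3]]'
```

```text
time: 2.4
ee_pos: [0.4857, -0.256, -0.0025]
tcp_rot: [-179.9, 0.5, -11.7]
wrist_force: [-0.3, 0.6, 0.8]
opening: 0.0493
```

```bash
python3 -m handwheel '[[0.42,0,0,-0.002,0],[0.42,0,0,-0.003,0],[0.42,0,0,-0.003,0]]'
```

```text
time: 2.7
ee_pos: [0.486, -0.2561, -0.0029]
tcp_rot: [-179.9, 0.4, -11.6]
wrist_force: [-9.4, 5.1, 21.0]
opening: 0.0498
```

```bash
python3 -m handwheel '[[0.42,0,0,0.0018,0],[0.6,0,0,0.0018,0],[0.6,0,0,0.0018,0],[0.7,0,0,0.0018,0],[0.7,0,0,0.0018,0]]' 40
```

```text
time: 3.2
ee_pos: [0.4865, -0.2564, 0.0]
tcp_rot: [-180.0, 0.3, -11.6]
wrist_force: [-3.5, 2.0, 11.9]
opening: 0.0383
```

```bash
python3 -m handwheel '[[0.8,0,0,0.02,0],[0.8,0,0,0.05,0],[0.8,0.02,0.015,0.1,6],[0.8,0.05,0.04,0.14,12],[0.8,0.08,0.065,0.16,18]]' 60;  python3 -m handwheel '[[0.8,0,0,0,0],[0.8,0,0,0,0]]';python3 - <<'E'
from h import *
c=snap("wrist","w3"); print(get_obs()["ee_pos"],get_obs()["tcp_rot"],get_obs()["opening"])
E
```

```text
time: 3.7
ee_pos: [0.564, -0.1942, 0.1603]
tcp_rot: [180.0, 0.2, 6.5]
wrist_force: [1.3, -0.9, -0.5]
opening: 0.037
time: 3.9
ee_pos: [0.5646, -0.1936, 0.1602]
tcp_rot: [180.0, 0.2, 6.5]
wrist_force: [-0.2, -0.2, -1.3]
opening: 0.0372
[ 0.56365541 -0.19409442  0.15925603] [179.99907848   0.25832586   6.46845792] 0.037060075793723
```

View pics/w3.png

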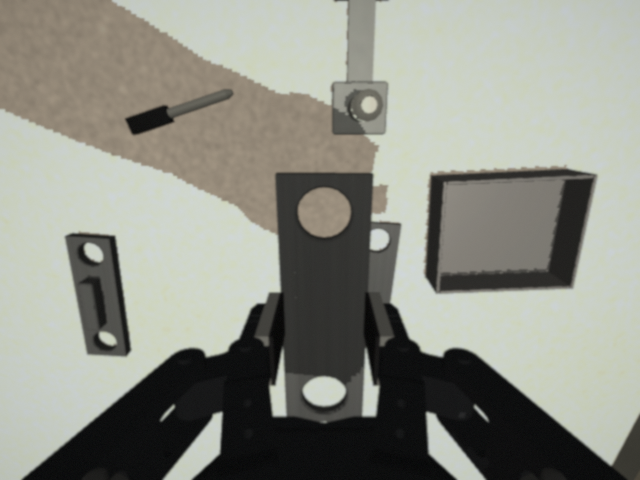

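```bash
python3 -m handwheel '[[0.8,0,-0.03,0.03,0.3],[0.8,0,-0.05,0.06,0.3],[0.8,0,-0.05,0.06,0.3],[0.8,0,-0.05,0.06,0.3]]';python3 - <<'E'
from h import *
c=snap("wrist","w4"); print(get_obs()["ee_pos"],get_obs()["tcp_rot"],get_obs()["opening"])
im=c["color"][0:180,250:450]; cv2.imwrite("pics/w4z.png",cv2.resize(im,None,fx=4,fy=4,interpolation=cv2.INTER_CUBIC)[:600])
o=get_obs()["ee_pos"]; plates(c,90,z=o[2]+.0025)
E
```

```text
time: 4.35
ee_pos: [0.5628, -0.2451, 0.2181]
tcp_rot: [-180.0, 0.3, 6.6]
wrist_force: [-0.4, 0.2, -1.8]
opening: 0.0373
[ 0.56269121 -0.24444424  0.2174707 ] [-179.92609279    0.37775283    6.66453106] 0.037083051681299745
```

View pics/w4z.png

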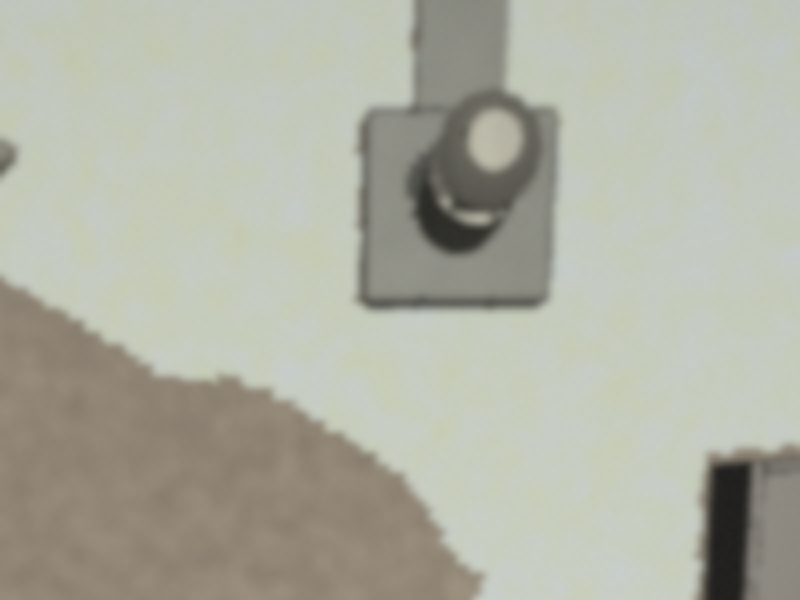

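```bash
python3 -m handwheel '[[0.8,0,0.05,0,0],[0.8,0,0.1,0,0],[0.8,0,0.12,0,0],[0.8,0,0.12,0,0],[0.8,0,0.12,0,0]]';python3 - <<'E'
from h import *
c=snap("wrist","w5"); print(get_obs()["ee_pos"],get_obs()["tcp_rot"],get_obs()["opening"])
im=c["color"][0:200,250:450]; cv2.imwrite("pics/w5z.png",cv2.resize(im,None,fx=3,fy=3,interpolation=cv2.INTER_CUBIC))
import pickle; pickle.dump(c,open("w5.pkl","wb"))
o=get_obs()["ee_pos"]; plates(c,70,z=o[2]+.0025)
E
```

```text
time: 4.9
ee_pos: [0.5621, -0.1239, 0.2163]
tcp_rot: [-179.9, 0.5, 6.7]
wrist_force: [0.4, -0.3, -1.6]
opening: 0.0374
[ 0.56219092 -0.12459881  0.21639589] [-179.91205149    0.46626526    6.67225196] 0.0371629142459817
```

View pics/w5z.png

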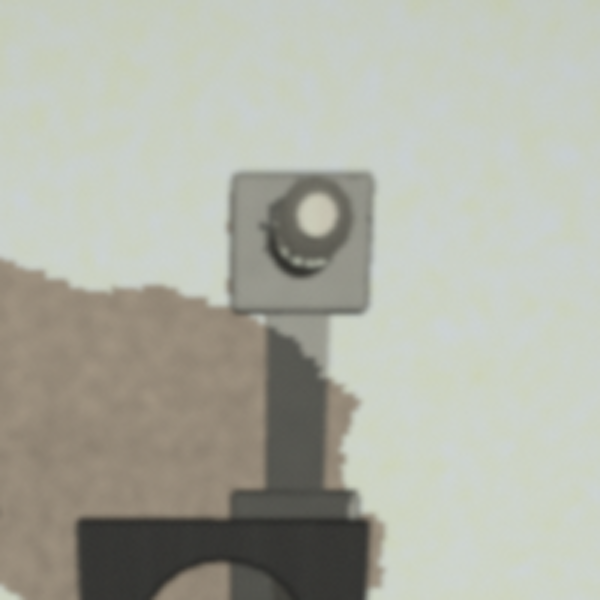

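View pics/w5.png

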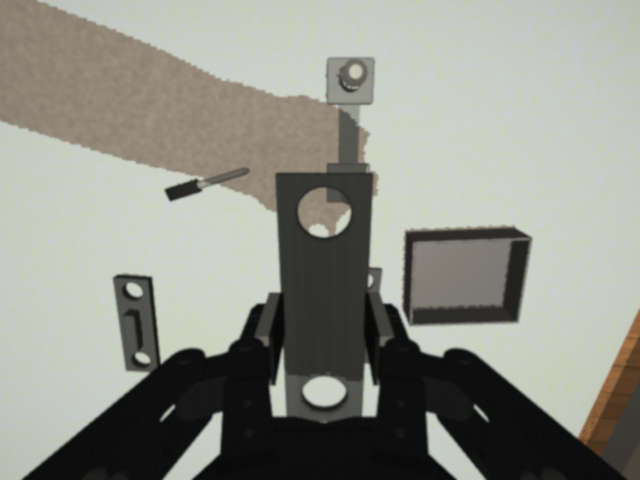

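Run:
```python
from h import *
import pickle
c=pickle.load(open("w5.pkl","rb"))
A=onz(c,[355.3,71.0],.074)[0]
d=dict(c); d["origin"]=np.array(c["origin"])+np.array([.56269-.56219,-.24444+.12460,.21747-.21640])
B=onz(d,[373.6,34.4],.074)[0]
print("tips",A,B,(A+B)/2,np.linalg.norm(A-B),np.degrees(np.arctan2(*(A-B)[[1,0]])))
# near foot: corners at zoom w4 top plane z=12
F=onz(d,[[250+362/4,108/4],[250+556/4,110/4],[250+548/4,300/4],[250+364/4,300/4]],.012); print("nearfoot",F.mean(0))
G=onz(c,[[250+232/3,172/3],[250+373/3,172/3],[250+368/3,312/3],[250+232/3,312/3]],.012); print("farfoot",G.mean(0), np.degrees(np.arctan2(*(G.mean(0)-F.mean(0))[[1,0]])))
# held plate holes
g=c["color"]; 
o=np.array([.5622,-.1246,.2164])
m=((g.max(2)>75)*255).astype(np.uint8); 
n,l,s,ct=cv2.connectedComponentsWithStats(m[180:246,285:365]); print(s,ct)
t=viewer.camera("top");
```

```text
tips [ 0.57100624 -0.00074641  0.074     ] [ 0.58140863 -0.09478348  0.074     ] [ 0.57620743 -0.04776494  0.074     ] 0.09461067479164699 96.31239508509096
nearfoot [ 0.581144   -0.09522351  0.012     ]
farfoot [ 0.5714283  -0.00122836  0.012     ] 95.90135713069579
[[   0    0   80   66 3173]
 [  12    7   55   51 2107]] [[40.22470848 32.47399937]
 [38.40863787 32.5391552 ]]
```

Run:
```python
from h import *
c=viewer.camera("wrist"); ob=get_obs(); o=ob["ee_pos"]
print(o,ob["tcp_rot"])
yaw=np.radians(ob["tcp_rot"][2])
g=c["color"].max(2)
cv2.imwrite("pics/w6z.png",cv2.resize(c["color"][160:430,260:390],None,fx=2.2,fy=2.2))
P=onz(c,[[323.4,212.5],[324.3,391]],o[2]+.0025)
print(P, "mid",P.mean(0)-o, np.linalg.norm(P[0]-P[1]),np.degrees(np.arctan2(*(P[0]-P[1])[[1,0]])))
```

```text
[ 0.56239991 -0.12524793  0.2167932 ] [-179.91751959    0.43219881    6.60625888]
[[ 0.55710626 -0.0772753   0.2192932 ]
 [ 0.56846523 -0.17189769  0.2192932 ]] mid [0.00038584 0.00066143 0.0025    ] 0.09530175505036849 96.84533475687438
```

View pics/w6z.png

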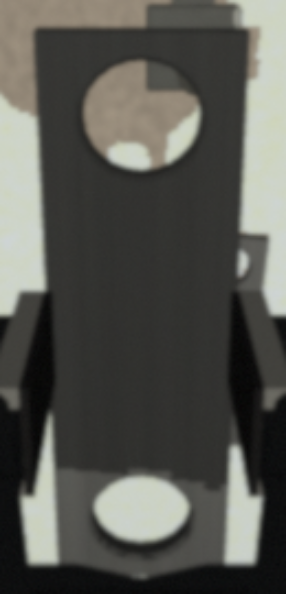

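```bash
python3 -m handwheel '[[0.8,0.008,0.04,0,-0.6],[0.8,0.0136,0.0765,-0.03,-0.6],[0.8,0.0136,0.0765,-0.08,-0.6],[0.8,0.0136,0.0765,-0.115,-0.6],[0.8,0.0136,0.0765,-0.117,-0.6]]';  python3 -m handwheel '[[0.8,0,0,0,0],[0.8,0,0,0,0]]';python3 - <<'E'
from h import *
c=snap("wrist","w7"); print(get_obs()["ee_pos"],get_obs()["tcp_rot"],get_obs()["opening"])
E
```

```text
time: 5.55
ee_pos: [0.5732, -0.0491, 0.0944]
tcp_rot: [-179.8, 0.9, 6.0]
wrist_force: [-0.7, -0.7, -0.4]
opening: 0.0373
time: 5.75
ee_pos: [0.5738, -0.0498, 0.0959]
tcp_rot: [-179.8, 0.8, 5.9]
wrist_force: [0.1, -0.3, -0.5]
opening: 0.0372
[ 0.57412591 -0.04976079  0.09636724] [-179.85774387    0.77453525    5.90674068] 0.03716370951015122
```

View pics/w7.png

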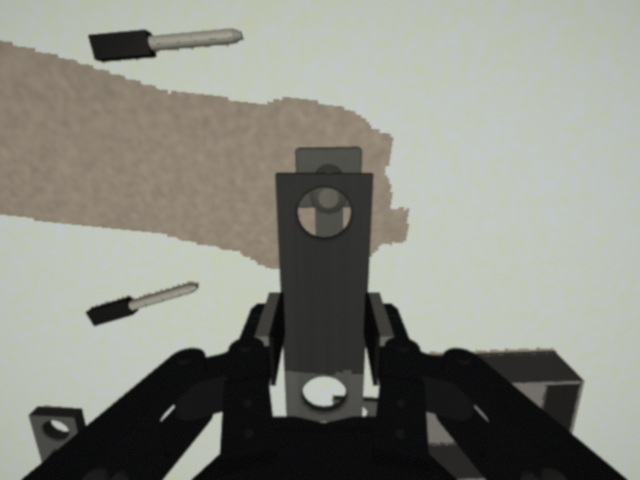

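Run:
```python
from h import *
c=viewer.camera("wrist"); ob=get_obs(); o=ob["ee_pos"]; print(o,ob["tcp_rot"])
cv2.imwrite("pics/w7z.png",cv2.resize(c["color"][140:260,260:390],None,fx=5,fy=5,interpolation=cv2.INTER_CUBIC))
cv2.imwrite("pics/w7y.png",cv2.resize(c["color"][360:430,260:390],None,fx=5,fy=5,interpolation=cv2.INTER_CUBIC))
print(onz(c,[328,198],.074)-o, onz(c,[323.5,212.5],o[2]+.0025)-o)
```

```text
[ 0.57423749 -0.04967846  0.09648465] [-179.8607101     0.74952782    5.91548888]
[[-0.00290013  0.04881615 -0.02248465]] [[-0.00466418  0.04767124  0.0025    ]]
```

View pics/w7z.png

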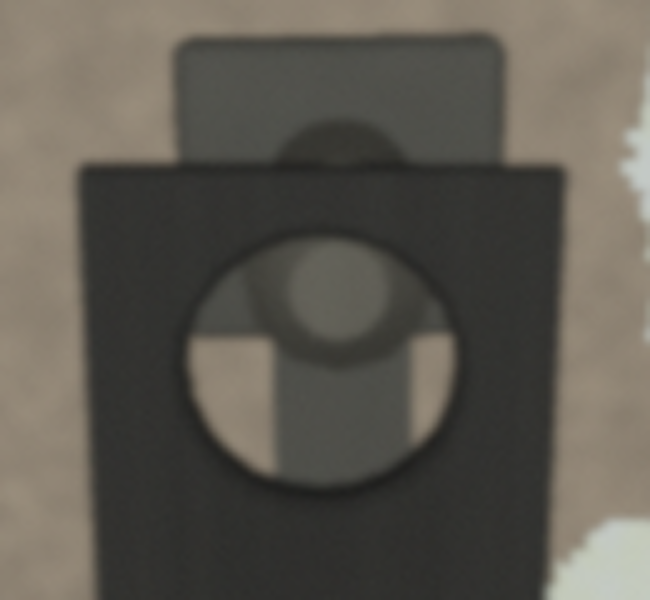

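View pics/w7y.png

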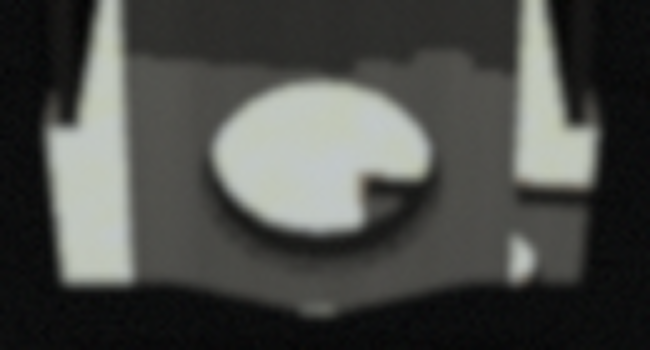

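```bash
python3 -m handwheel '[[0.8,0.0017,0.001,0,0.1],[0.8,0.0017,0.001,-0.01,0.1],[0.8,0.0017,0.001,-0.02,0.1],[0.8,0.0017,0.001,-0.03,0.1],[0.8,0.0017,0.001,-0.03,0.1]]';python3 - <<'E'
from h import *
c=snap("wrist","w8"); print(get_obs()["ee_pos"],get_obs()["tcp_rot"],get_obs()["wrist_force"])
E
```

```text
time: 6.35
ee_pos: [0.5749, -0.0485, 0.0641]
tcp_rot: [-179.8, 0.9, 6.0]
wrist_force: [0.7, -1.1, -1.4]
opening: 0.0369
[ 0.5752566  -0.04856833  0.06517912] [-179.84046376    0.861604      6.02365483] [ 0.39230571  0.52131564 -1.2693282 ]
```

View pics/w8.png

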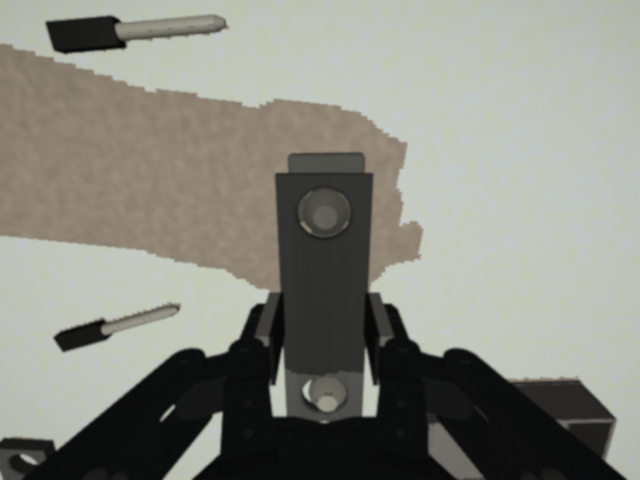

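```bash
python3 -m handwheel '[[0.8,0.0008,0,-0.01,0],[0.8,0.0008,0,-0.02,0],[0.8,0.0008,0,-0.03,0],[0.8,0.0008,0,-0.035,0],[0.8,0.0008,0,-0.035,0]]'; python3 -m handwheel '[[0.8,0,0,-0.006,0],[0.8,0,0,-0.012,0],[0.8,0,0,-0.012,0]]'
```

```text
time: 6.9
ee_pos: [0.5754, -0.0485, 0.029]
tcp_rot: [-179.8, 1.0, 6.0]
wrist_force: [0.2, 0.3, -1.2]
opening: 0.0376
time: 7.2
ee_pos: [0.575, -0.0485, 0.016]
tcp_rot: [-179.8, 1.0, 6.0]
wrist_force: [0.6, 0.5, -1.5]
opening: 0.0372
```

```bash
python3 -m handwheel '[[0.8,0,0,-0.003,0],[0.5,0,0,-0.003,0],[0.4,0,0,-0.003,0],[0.4,0,0,-0.003,0]]';python3 -m handwheel '[[0.4,0,0,0.03,0],[0.4,0,0,0.08,0],[0.3,0,0,0.13,0],[0.2,0,0,0.15,0],[0.2,0,0,0.15,0]]';python3 - <<'E'
from h import *
c=snap("wrist","w9"); print(get_obs()["ee_pos"],get_obs()["tcp_rot"],get_obs()["wrist_force"])
plates(c,90,z=.0145); plates(c,90)
E
```

```text
time: 7.6
ee_pos: [0.5752, -0.0485, 0.0133]
tcp_rot: [-179.8, 1.0, 6.0]
wrist_force: [0.4, -0.1, 0.5]
opening: 0.0513
time: 8.1
ee_pos: [0.5769, -0.0486, 0.1677]
tcp_rot: [-179.9, 0.6, 6.0]
wrist_force: [0.2, -0.4, -0.2]
opening: 0.0683
[ 0.57608055 -0.04861348  0.16503529] [-179.85035552    0.80156303    6.01817786] [-0.42873432 -0.28129218 -0.90426395]
```

View pics/w9.png

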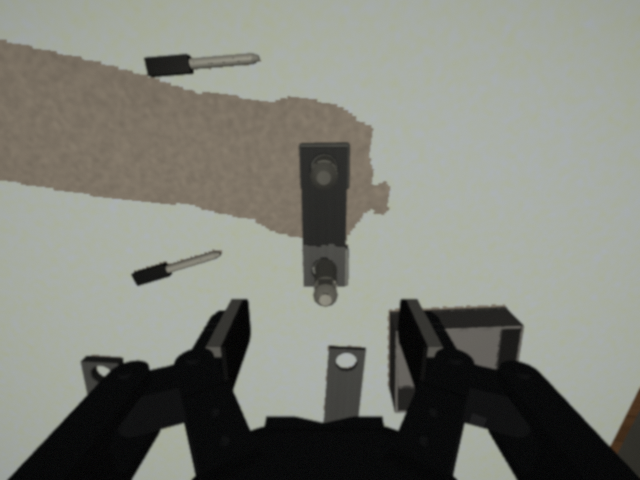

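```bash
python3 -m handwheel '[[0.2,0.01,-0.045,0,-1],[0.2,0.02,-0.09,0,-2.9],[0.3,0.03,-0.14,0,-2.9],[0.4,0.042,-0.18,0,-2.9],[0.42,0.042,-0.207,0,-2.9]]';python3 -m handwheel '[[0.45,0,0,0,0],[0.45,0,0,0,0]]';python3 - <<'E'
from h import *
c=snap("wrist","w10"); print(get_obs()["ee_pos"],get_obs()["tcp_rot"],get_obs()["opening"])
plates(c,90,z=.0145); print(); plates(c,90)
import pickle; pickle.dump(c,open("w10.pkl","wb"))
E
```

```text
time: 8.65
ee_pos: [0.618, -0.2582, 0.1621]
tcp_rot: [-179.8, 1.0, 3.0]
wrist_force: [-0.9, -0.1, 0.1]
opening: 0.0495
time: 8.85
ee_pos: [0.6172, -0.2585, 0.1596]
tcp_rot: [-179.7, 1.1, 3.0]
wrist_force: [0.0, 0.4, -0.1]
opening: 0.0471
[ 0.61743415 -0.25767691  0.1604354 ] [-179.71424236    1.08699023    3.02600425] 0.046779658807891165
plate [329.2 163.9] [328.5 264.9] [ 0.6188 -0.2522] ang 92.8 L 0.0917

plate [329.2 163.9] [328.5 264.9] [ 0.6189 -0.2554] ang 92.8 L 0.0955
```

View pics/w10.png

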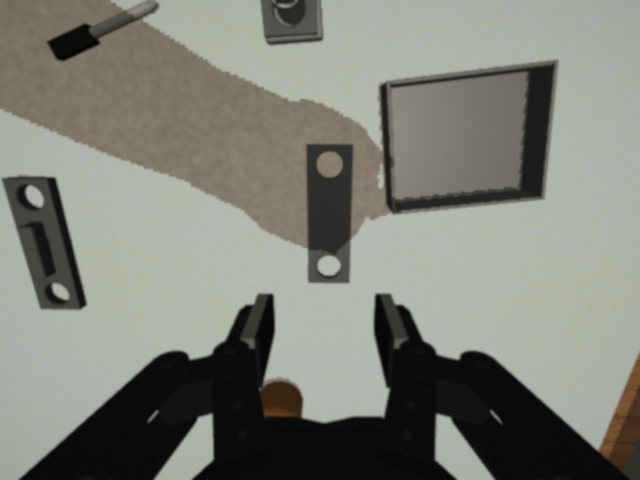

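Run:
```python
from h import *
import pickle
c=pickle.load(open("w10.pkl","rb"))
print(onz(c,[[397,211],[386,83]],.035),onz(c,[[389,206],[381,98]],.0))
```

```text
[[ 0.67352308 -0.23863814  0.035     ]
 [ 0.65420555 -0.14484627  0.035     ]] [[ 0.67319734 -0.24275426  0.        ]
 [ 0.6563139  -0.15239551  0.        ]]
```

```bash
python3 -m handwheel '[[0.45,0.002,0.001,-0.04,0],[0.45,0.002,0.001,-0.09,0],[0.45,0.002,0.001,-0.13,0],[0.45,0.002,0.001,-0.148,0],[0.45,0.002,0.001,-0.148,0]]';python3 - <<'E'
from h import *
c=snap("wrist","w11"); print(get_obs()["ee_pos"],get_obs()["tcp_rot"],get_obs()["opening"])
E
```

```text
time: 9.4
ee_pos: [0.6174, -0.2542, 0.0087]
tcp_rot: [-179.6, 1.4, 3.1]
wrist_force: [-0.3, 0.3, 0.6]
opening: 0.047
[ 0.61865688 -0.25493263  0.01139349] [-179.64061612    1.22008021    3.11675569] 0.04670200232006565
```

View pics/w11.png

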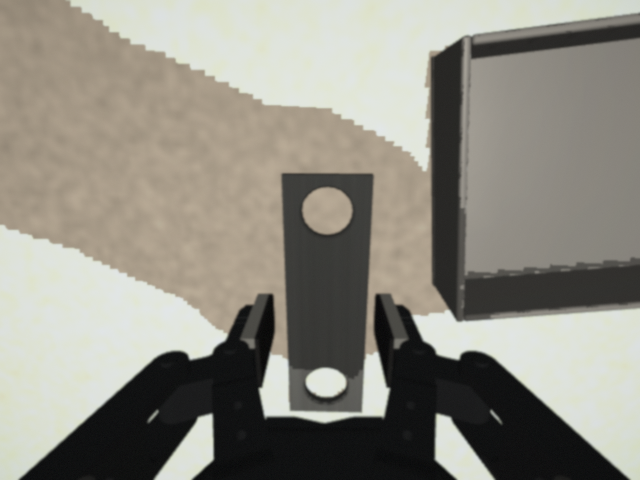

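```bash
python3 -m handwheel '[[0.45,0.0005,-0.001,-0.006,-0.2],[0.45,0.0005,-0.001,-0.011,-0.2],[0.45,0.0005,-0.001,-0.012,-0.2],[0.5,0.0005,-0.001,-0.012,-0.2]]';python3 -m handwheel '[[0.6,0,0,0,0],[0.8,0,0,0.0005,0],[0.8,0,0,0.001,0],[0.8,0,0,0.001,0]]' 60
```

```text
time: 9.85
ee_pos: [0.6194, -0.256, -0.0002]
tcp_rot: [-179.7, 1.2, 2.9]
wrist_force: [-0.5, -0.4, -0.4]
opening: 0.0429
time: 10.25
ee_pos: [0.6193, -0.256, 0.0008]
tcp_rot: [-179.7, 1.2, 2.9]
wrist_force: [-0.5, -0.2, -0.6]
opening: 0.0373
```

```bash
python3 -m handwheel '[[0.8,0,0,0.04,0],[0.8,0,0.01,0.09,0],[0.8,-0.01,0.05,0.11,1],[0.8,-0.02,0.1,0.11,2],[0.8,-0.03,0.15,0.11,3.2]]';python3 -m handwheel '[[0.8,-0.01,0.03,-0.01,0],[0.8,-0.015,0.057,-0.01,0],[0.8,-0.015,0.057,-0.01,0],[0.8,-0.015,0.057,-0.01,0]]';python3 - <<'E'
from h import *
c=snap("wrist","w12"); print(get_obs()["ee_pos"],get_obs()["tcp_rot"],get_obs()["opening"])
E
```

```text
time: 10.75
ee_pos: [0.5896, -0.107, 0.1118]
tcp_rot: [-179.7, 1.1, 6.1]
wrist_force: [1.4, 0.1, -0.3]
opening: 0.0373
time: 11.15
ee_pos: [0.5747, -0.0497, 0.102]
tcp_rot: [-179.7, 1.1, 6.2]
wrist_force: [1.1, 0.2, -1.3]
opening: 0.037
[ 0.5748843  -0.05034825  0.10196772] [-179.69731714    1.06282872    6.08970907] 0.03710545323622424
```

View pics/w12.png

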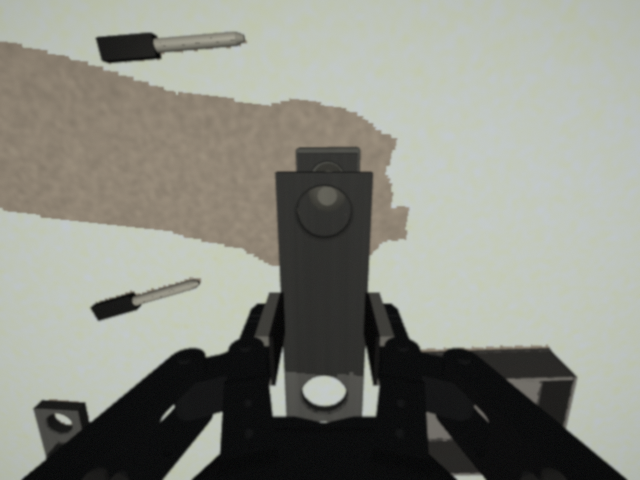

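```bash
python3 -m handwheel '[[0.8,0.0009,0.0015,0,0],[0.8,0.0009,0.0015,-0.015,0],[0.8,0.0009,0.0015,-0.03,0],[0.8,0.0009,0.0015,-0.036,0],[0.8,0.0009,0.0015,-0.036,0]]';python3 - <<'E'
from h import *
c=snap("wrist","w13"); print(get_obs()["ee_pos"],get_obs()["tcp_rot"],get_obs()["opening"])
cv2.imwrite("pics/w13z.png",cv2.resize(c["color"][160:430,260:390],None,fx=2.2,fy=2.2))
E
```

```text
time: 11.7
ee_pos: [0.575, -0.049, 0.0641]
tcp_rot: [-179.7, 1.2, 6.1]
wrist_force: [0.3, 0.4, -1.5]
opening: 0.0371
[ 0.57529994 -0.04896908  0.06503839] [-179.68417001    1.15113405    6.07645249] 0.03713051116398115
```

View pics/w13z.png

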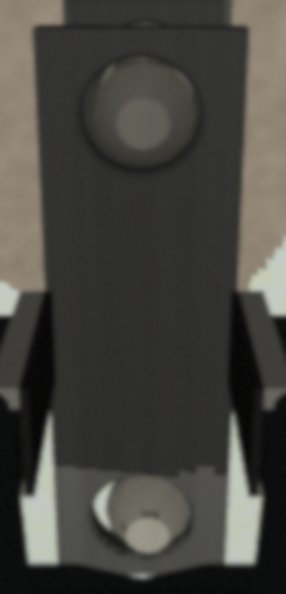

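```bash
python3 -m handwheel '[[0.8,0.0006,0,-0.01,0.4],[0.8,0.0006,0,-0.02,0.4],[0.8,0.0006,0,-0.03,0.4],[0.8,0.0006,0,-0.04,0.4],[0.8,0.0006,0,-0.04,0.4]]'; python3 -m handwheel '[[0.8,0,0,-0.006,0],[0.8,0,0,-0.007,0],[0.5,0,0,-0.007,0],[0.4,0,0,-0.007,0],[0.4,0,0,-0.007,0]]'
```

```text
time: 12.25
ee_pos: [0.5748, -0.0489, 0.023]
tcp_rot: [-179.7, 1.3, 6.5]
wrist_force: [-0.5, 0.5, -0.6]
opening: 0.037
time: 12.75
ee_pos: [0.5748, -0.0489, 0.0159]
tcp_rot: [-179.7, 1.3, 6.5]
wrist_force: [-0.1, 0.3, 0.3]
opening: 0.0513
```

```bash
python3 -m handwheel '[[0.4,0,0,0.04,0],[0.4,0,0,0.09,0],[0.4,0.005,0.04,0.13,-5],[0.4,0.01,0.09,0.14,-10],[0.4,0.02,0.14,0.14,-15]]';python3 -m handwheel '[[0.45,0.005,0.05,0,-4.9],[0.45,0.012,0.1,0,-4.9],[0.45,0.016,0.15,0,-4.9],[0.45,0.018,0.17,0,-4.9],[0.45,0.018,0.17,0,-4.9]]';python3 - <<'E'
from h import *
c=snap("wrist","w14"); print(get_obs()["ee_pos"],get_obs()["tcp_rot"],get_obs()["opening"])
plates(c,90)
t=snap("top","t2",2,(180,140,520,340))
E
```

```text
time: 13.25
ee_pos: [0.5944, 0.0846, 0.1589]
tcp_rot: [-179.6, 1.1, -8.8]
wrist_force: [1.1, -0.1, -0.1]
opening: 0.0512
time: 13.75
ee_pos: [0.612, 0.2578, 0.1579]
tcp_rot: [-179.6, 1.1, -13.5]
wrist_force: [-0.0, -0.3, 0.5]
opening: 0.0471
[0.61208027 0.25593817 0.15813504] [-179.61421064    1.0937268   -13.58875981] 0.04726141578153545
plate [326.  159.4] [326.  261.8] [0.613  0.2652] ang 76.5 L 0.0955
```

View pics/w14.png

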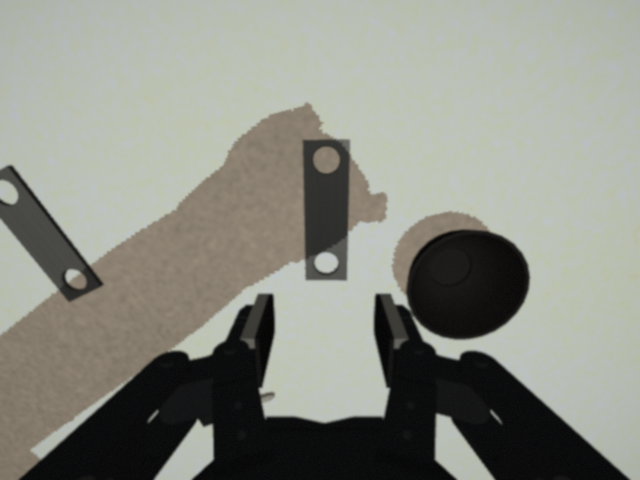

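View pics/t2.png

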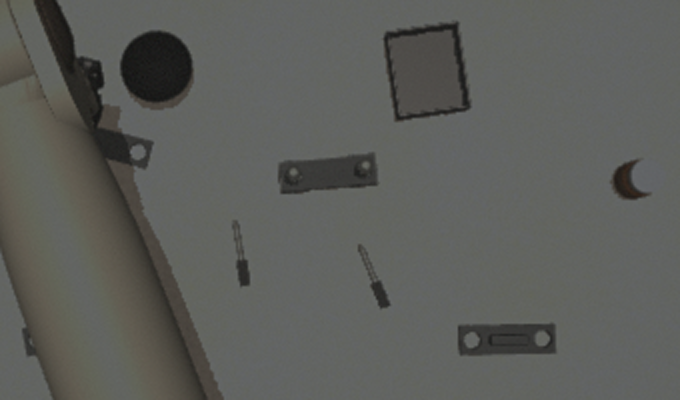

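```bash
python3 -m handwheel '[[0.45,0.001,0.0085,-0.04,0],[0.45,0.001,0.0085,-0.09,0],[0.45,0.001,0.0085,-0.13,0],[0.45,0.001,0.0085,-0.146,0],[0.45,0.001,0.0085,-0.146,0]]';python3 - <<'E'
from h import *
c=snap("wrist","w15"); print(get_obs()["ee_pos"],get_obs()["tcp_rot"],get_obs()["opening"])
E
```

```text
time: 14.35
ee_pos: [0.6121, 0.2614, 0.0105]
tcp_rot: [-179.8, 1.3, -13.8]
wrist_force: [0.1, -0.5, 1.1]
opening: 0.0467
[0.61336697 0.26219664 0.01307425] [-179.63594873    1.09387824  -13.7408559 ] 0.04692356830192047
```

View pics/w15.png

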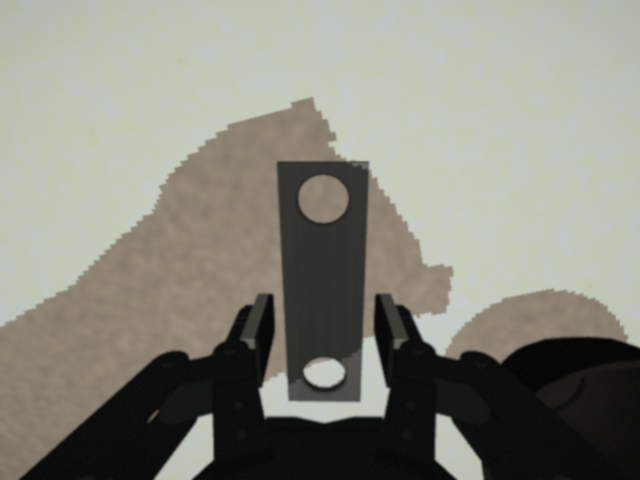

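```bash
python3 -m handwheel '[[0.45,0,0.0028,-0.006,0.2],[0.45,0,0.0028,-0.012,0.2],[0.45,0,0.0028,-0.0135,0.2],[0.5,0,0.0028,-0.0135,0.2]]';python3 -m handwheel '[[0.6,0,0,0,0],[0.8,0,0,0.0005,0],[0.8,0,0,0.001,0],[0.8,0,0,0.001,0]]' 60
```

```text
time: 14.8
ee_pos: [0.6135, 0.2651, -0.0001]
tcp_rot: [-179.6, 1.1, -13.5]
wrist_force: [0.0, 0.2, -0.2]
opening: 0.0425
time: 15.2
ee_pos: [0.6134, 0.2651, 0.0008]
tcp_rot: [-179.6, 1.1, -13.5]
wrist_force: [0.8, -0.6, -0.7]
opening: 0.0372
```

```bash
python3 -m handwheel '[[0.8,0,0,0.04,0],[0.8,0,-0.01,0.09,4],[0.8,-0.01,-0.05,0.11,9],[0.8,-0.015,-0.1,0.11,14],[0.8,-0.02,-0.15,0.11,19.9]]';python3 -m handwheel '[[0.8,-0.005,-0.05,0,0],[0.8,-0.013,-0.1,-0.01,0],[0.8,-0.017,-0.15,-0.01,0],[0.8,-0.017,-0.165,-0.01,0],[0.8,-0.017,-0.165,-0.01,0]]';python3 - <<'E'
from h import *
c=snap("wrist","w16"); print(get_obs()["ee_pos"],get_obs()["tcp_rot"],get_obs()["opening"])
E
```

```text
time: 15.7
ee_pos: [0.5935, 0.1146, 0.1119]
tcp_rot: [-179.6, 1.0, 6.7]
wrist_force: [-0.3, -0.7, -0.9]
opening: 0.0371
time: 16.2
ee_pos: [0.5762, -0.0531, 0.102]
tcp_rot: [-179.6, 1.0, 6.4]
wrist_force: [0.3, 0.3, -0.8]
opening: 0.0372
[ 0.57634891 -0.05147185  0.10195176] [-179.61362505    0.96578453    6.52361048] 0.036982979840215355
```

View pics/w16.png

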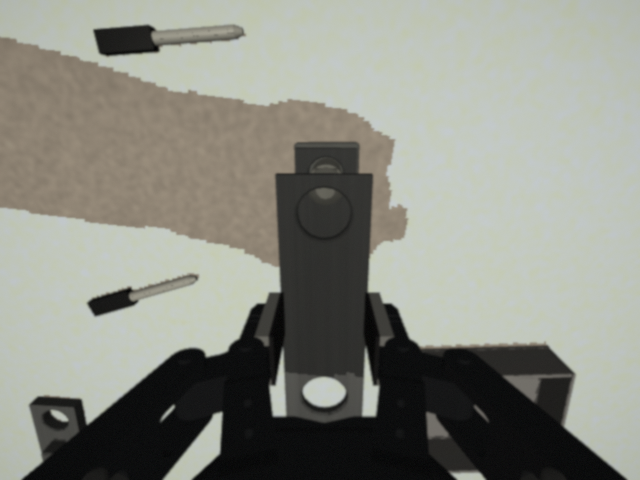

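```bash
python3 -m handwheel '[[0.8,-0.0007,0.0025,0,0],[0.8,-0.0007,0.0025,-0.015,0],[0.8,-0.0007,0.0025,-0.03,0],[0.8,-0.0007,0.0025,-0.036,0],[0.8,-0.0007,0.0025,-0.036,0]]';python3 - <<'E'
from h import *
c=snap("wrist","w17"); print(get_obs()["ee_pos"],get_obs()["tcp_rot"],get_obs()["opening"])
cv2.imwrite("pics/w17z.png",cv2.resize(c["color"][160:430,260:390],None,fx=2.2,fy=2.2))
E
```

```text
time: 16.75
ee_pos: [0.5748, -0.0483, 0.064]
tcp_rot: [-179.6, 1.1, 6.6]
wrist_force: [-0.0, -0.1, 0.3]
opening: 0.0375
[ 0.57514301 -0.0485362   0.06500512] [-179.59497986    1.05705023    6.55783231] 0.03707662546216047
```

View pics/w17z.png

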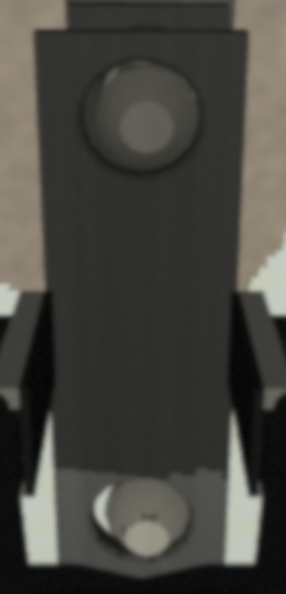

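Aligned within the holes; lower to the stack (top at 22 mm) and release.

```bash
python3 -m handwheel '[[0.8,0.0006,-0.0002,-0.01,0.1],[0.8,0.0006,-0.0002,-0.02,0.1],[0.8,0.0006,-0.0002,-0.03,0.1],[0.8,0.0006,-0.0002,-0.037,0.1],[0.8,0.0006,-0.0002,-0.037,0.1]]'; python3 -m handwheel '[[0.8,0,0,-0.004,0],[0.8,0,0,-0.004,0],[0.5,0,0,-0.004,0],[0.4,0,0,-0.004,0],[0.4,0,0,-0.004,0]]'
```

```text
time: 17.3
ee_pos: [0.5749, -0.0487, 0.0265]
tcp_rot: [-179.6, 1.2, 6.7]
wrist_force: [-0.4, 0.5, -0.1]
opening: 0.0371
time: 17.8
ee_pos: [0.5751, -0.0487, 0.0227]
tcp_rot: [-179.6, 1.2, 6.7]
wrist_force: [0.3, -0.0, 0.5]
opening: 0.0511
```

```bash
python3 -m handwheel '[[0.4,0,0,0.04,0],[0.4,0,0,0.085,0],[0.4,-0.02,0.03,0.12,2],[0.4,-0.045,0.07,0.13,4],[0.4,-0.07,0.11,0.13,6.1]]';python3 -m handwheel '[[0.45,-0.026,0.04,0,0],[0.45,-0.052,0.08,0,0],[0.45,-0.078,0.12,0,0],[0.45,-0.104,0.16,0,0],[0.45,-0.13,0.2,0,0]]';python3 -m handwheel '[[0.45,-0.025,0.03,0,0],[0.45,-0.025,0.03,0,0],[0.45,-0.025,0.03,0,0]]';python3 - <<'E'
from h import *
c=snap("wrist","w18"); print(get_obs()["ee_pos"],get_obs()["tcp_rot"],get_obs()["opening"])
plates(c,90)
E
```

```text
time: 18.3
ee_pos: [0.5053, 0.0621, 0.1552]
tcp_rot: [-179.6, 0.9, 12.7]
wrist_force: [1.1, 1.1, -0.3]
opening: 0.0509
time: 18.8
ee_pos: [0.374, 0.2635, 0.1556]
tcp_rot: [-179.6, 0.9, 12.7]
wrist_force: [1.4, 0.9, 0.6]
opening: 0.0469
time: 19.1
ee_pos: [0.3485, 0.2941, 0.1557]
tcp_rot: [-179.6, 0.8, 12.9]
wrist_force: [0.8, -0.5, -0.7]
opening: 0.0472
[0.34909149 0.29346107 0.15568966] [-179.57700119    0.84865233   12.78555328] 0.046828344424714695
plate [326.6 156.2] [326.1 259.9] [0.3467 0.304 ] ang 102.7 L 0.0956
```

View pics/w18.png

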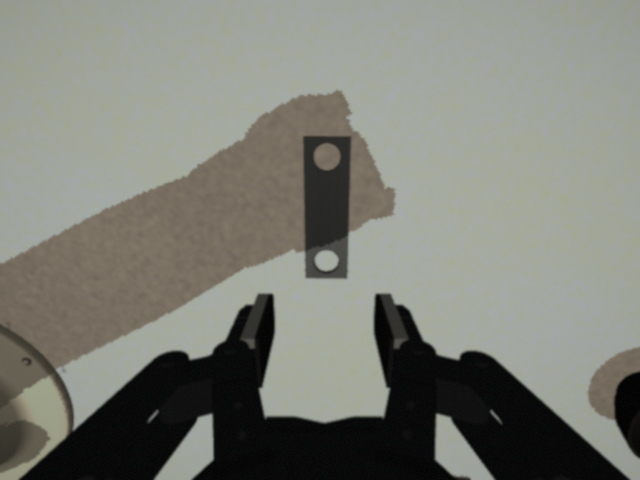

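```bash
python3 -m handwheel '[[0.45,-0.002,0.0103,-0.04,0],[0.45,-0.002,0.0103,-0.09,0],[0.45,-0.002,0.0103,-0.13,0],[0.45,-0.002,0.0103,-0.143,0],[0.45,-0.002,0.0103,-0.143,0]]';python3 - <<'E'
from h import *
c=snap("wrist","w19"); print(get_obs()["ee_pos"],get_obs()["tcp_rot"],get_obs()["opening"])
E
```

```text
time: 19.65
ee_pos: [0.3469, 0.3023, 0.0116]
tcp_rot: [-179.7, 1.0, 12.7]
wrist_force: [-1.0, -0.2, 0.9]
opening: 0.0469
[0.34775696 0.30328901 0.01348104] [-179.58179156    0.85252552   12.70321353] 0.04728391572028418
```

View pics/w19.png

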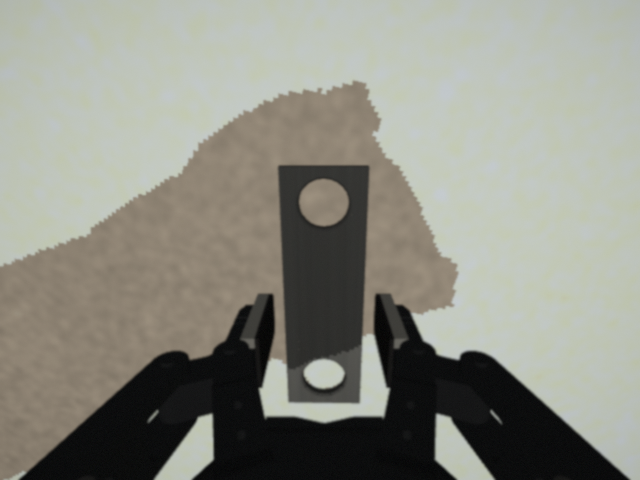

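```bash
python3 -m handwheel '[[0.45,-0.0005,0.002,-0.006,0],[0.45,-0.0005,0.002,-0.012,0],[0.45,-0.0005,0.002,-0.0138,0],[0.5,-0.0005,0.002,-0.0138,0]]';python3 -m handwheel '[[0.6,0,0,0,0],[0.8,0,0,0.0005,0],[0.8,0,0,0.001,0],[0.8,0,0,0.001,0]]' 60
```

```text
time: 20.1
ee_pos: [0.3473, 0.3054, -0.0002]
tcp_rot: [-179.6, 0.8, 12.7]
wrist_force: [-0.7, -0.0, -0.9]
opening: 0.0429
time: 20.5
ee_pos: [0.3473, 0.3054, 0.0009]
tcp_rot: [-179.6, 0.8, 12.7]
wrist_force: [-0.4, -0.2, -1.5]
opening: 0.0368
```

```bash
python3 -m handwheel '[[0.8,0,0,0.04,0],[0.8,0.01,-0.015,0.085,0],[0.8,0.03,-0.05,0.115,-2],[0.8,0.055,-0.09,0.115,-4],[0.8,0.08,-0.13,0.115,-6.1]]';python3 -m handwheel '[[0.8,0.026,-0.04,0,0],[0.8,0.052,-0.08,0,0],[0.8,0.078,-0.12,0,0],[0.8,0.104,-0.16,0,0],[0.8,0.13,-0.2,0,0]]';python3 -m handwheel '[[0.8,0.017,-0.02,-0.01,0],[0.8,0.017,-0.023,-0.015,0],[0.8,0.017,-0.023,-0.015,0],[0.8,0.017,-0.023,-0.015,0]]';python3 - <<'E'
from h import *
c=snap("wrist","w20"); print(get_obs()["ee_pos"],get_obs()["tcp_rot"],get_obs()["opening"])
E
```

```text
time: 21.0
ee_pos: [0.4284, 0.1744, 0.1173]
tcp_rot: [-179.5, 0.7, 6.6]
wrist_force: [1.5, 1.1, -1.7]
opening: 0.037
time: 21.5
ee_pos: [0.5592, -0.0276, 0.1172]
tcp_rot: [-179.5, 0.7, 6.6]
wrist_force: [0.5, 1.0, 0.3]
opening: 0.0373
time: 21.9
ee_pos: [0.5756, -0.0499, 0.1022]
tcp_rot: [-179.5, 0.7, 6.6]
wrist_force: [0.7, 0.1, 0.0]
opening: 0.0373
[ 0.57581355 -0.04965374  0.10266318] [-179.52252496    0.67393374    6.65304369] 0.03746137990103115
```

View pics/w20.png

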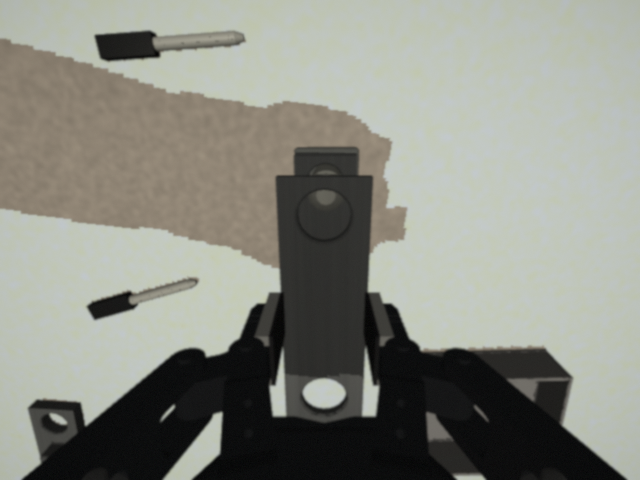

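```bash
python3 -m handwheel '[[0.8,0,0.0018,0,0],[0.8,0,0.0018,-0.015,0],[0.8,0,0.0018,-0.03,0],[0.8,0,0.0018,-0.037,0],[0.8,0,0.0018,-0.037,0]]';python3 - <<'E'
from h import *
c=snap("wrist","w21"); print(get_obs()["ee_pos"],get_obs()["tcp_rot"],get_obs()["opening"])
cv2.imwrite("pics/w21z.png",cv2.resize(c["color"][160:430,260:390],None,fx=2.2,fy=2.2))
E
```

```text
time: 22.45
ee_pos: [0.5747, -0.0476, 0.0635]
tcp_rot: [-179.5, 0.8, 6.7]
wrist_force: [-0.7, 0.6, -1.4]
opening: 0.0371
[ 0.575217   -0.0477627   0.06465782] [-179.50306977    0.77023959    6.65677185] 0.03709018260910819
```

View pics/w21z.png

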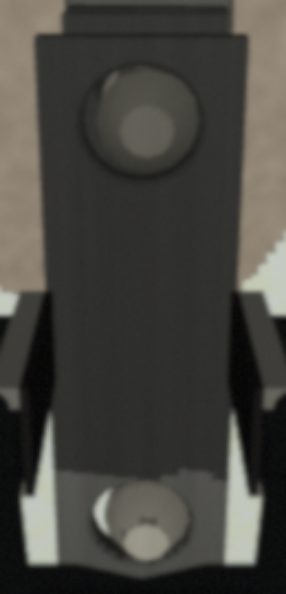

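```bash
python3 -m handwheel '[[0.8,0.0007,0,-0.01,0.1],[0.8,0.0007,0,-0.02,0.1],[0.8,0.0007,0,-0.03,0.1],[0.8,0.0007,0,-0.033,0.1],[0.8,0.0007,0,-0.033,0.1]]'; python3 -m handwheel '[[0.8,0,0,-0.003,0],[0.8,0,0,-0.003,0],[0.5,0,0,-0.003,0],[0.4,0,0,-0.003,0],[0.4,0,0,-0.003,0]]'
```

```text
time: 23.0
ee_pos: [0.5754, -0.0477, 0.0308]
tcp_rot: [-179.5, 0.8, 6.8]
wrist_force: [-0.6, -0.4, -0.7]
opening: 0.037
time: 23.5
ee_pos: [0.5756, -0.0478, 0.0281]
tcp_rot: [-179.5, 0.8, 6.8]
wrist_force: [0.2, -0.8, 0.6]
opening: 0.0513
```

```bash
python3 -m handwheel '[[0.4,0,0,0.04,0],[0.4,0,0,0.085,0],[0.4,-0.03,-0.03,0.12,-2],[0.4,-0.06,-0.065,0.13,-4.4],[0.4,-0.09,-0.1,0.13,-4.4]]';python3 -m handwheel '[[0.6,-0.03,-0.036,0,0],[0.6,-0.06,-0.072,0,0],[0.6,-0.09,-0.108,0,0],[0.6,-0.12,-0.144,0,0],[0.6,-0.132,-0.152,0,0]]';python3 -m handwheel '[[0.6,0,0,0,0],[0.6,0,0,0,0]]';python3 - <<'E'
from h import *
c=snap("wrist","w22"); print(get_obs()["ee_pos"],get_obs()["tcp_rot"],get_obs()["opening"])
plates(c,90,z=.005)
t=snap("top","t3"); s=snap("scene","s3")
plates(t,85,amin=10,z=.005)
E
```

```text
time: 24.0
ee_pos: [0.4857, -0.1487, 0.1608]
tcp_rot: [-179.6, 0.6, 2.4]
wrist_force: [0.7, -0.9, -0.4]
opening: 0.0515
time: 24.5
ee_pos: [0.3514, -0.3032, 0.1612]
tcp_rot: [-179.6, 0.6, 2.2]
wrist_force: [0.2, 0.5, -0.2]
opening: 0.0342
time: 24.7
ee_pos: [0.3516, -0.3031, 0.1614]
tcp_rot: [-179.7, 0.5, 2.1]
wrist_force: [-0.4, -0.1, 0.3]
opening: 0.0341
[ 0.35199918 -0.30273827  0.16130961] [-179.64653023    0.55239486    2.18813778] 0.03430110848373139
plate [327.2 161.9] [327.6 263.4] [ 0.3536 -0.2981] ang 92.5 L 0.0955
plate [362.5 222.1] [326.3 225.5] [ 0.5843 -0.0521] ang 96.8 L 0.1012
```

View pics/w22.png

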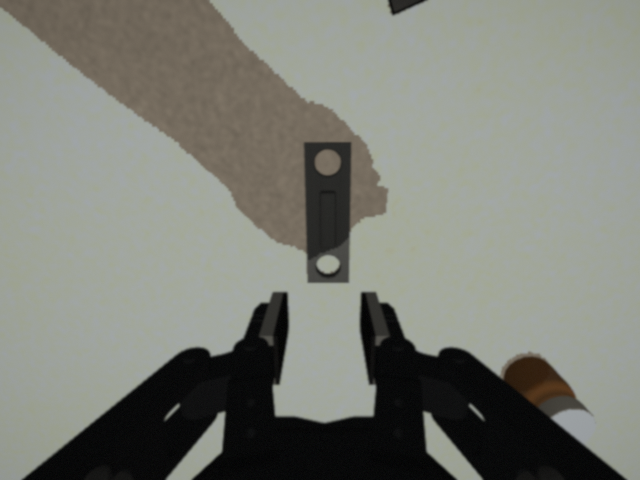

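View pics/s3.png

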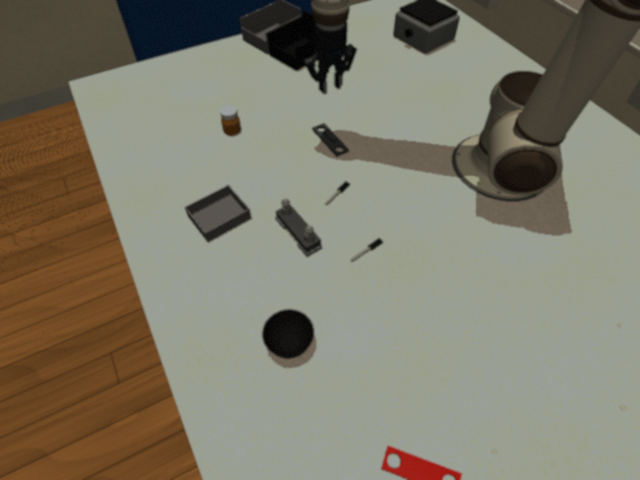

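View pics/t3.png

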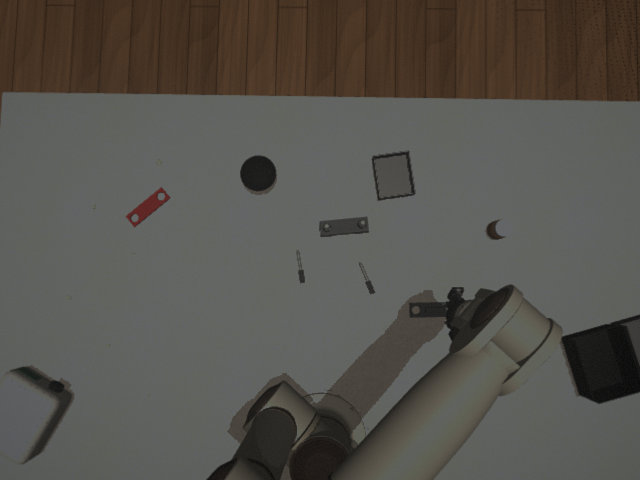

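```bash
python3 -m handwheel '[[0.68,0.0016,0.0042,-0.04,0.3],[0.68,0.0016,0.0042,-0.09,0.3],[0.68,0.0016,0.0042,-0.12,0.3],[0.68,0.0016,0.0042,-0.13,0.3],[0.68,0.0016,0.0042,-0.13,0.3]]';python3 - <<'E'
from h import *
c=snap("wrist","w23"); print(get_obs()["ee_pos"],get_obs()["tcp_rot"],get_obs()["opening"])
E
```

```text
time: 25.35
ee_pos: [0.3539, -0.2972, 0.0304]
tcp_rot: [-179.6, 0.7, 2.6]
wrist_force: [0.1, -0.1, -0.2]
opening: 0.0269
[ 0.35454761 -0.29799642  0.03198656] [-179.64837244    0.55306958    2.62299744] 0.027856797306548074
```

View pics/w23.png

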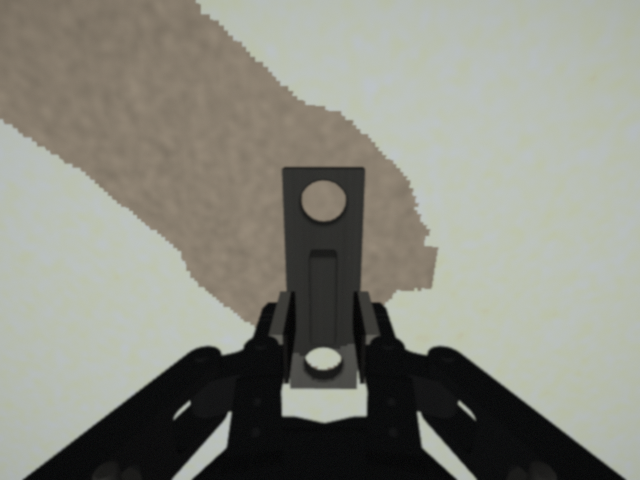

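```bash
python3 -m handwheel '[[0.68,-0.0008,0,-0.01,0],[0.68,-0.0008,0,-0.018,0],[0.68,-0.0008,0,-0.0185,0],[0.68,-0.0008,0,-0.0185,0]]';python3 -m handwheel '[[0.8,0,0,0,0],[1,0,0,0,0],[1,0,0,0,0],[1,0,0,0,0]]' 100
```

```text
time: 25.8
ee_pos: [0.3537, -0.298, 0.0136]
tcp_rot: [-179.6, 0.6, 2.6]
wrist_force: [-0.3, -0.2, 1.0]
opening: 0.0275
time: 26.2
ee_pos: [0.354, -0.2983, 0.0144]
tcp_rot: [-179.7, 0.5, 2.6]
wrist_force: [-0.5, 0.4, 5.3]
opening: 0.0109
```

```bash
python3 -m handwheel '[[1,0,0,0.03,0],[1,0,0,0.075,0],[1,0.025,0.03,0.11,2],[1,0.055,0.065,0.115,4.1],[1,0.085,0.1,0.115,4.1]]';python3 -m handwheel '[[1,0.03,0.034,0,0],[1,0.06,0.068,0,0],[1,0.09,0.102,0,0],[1,0.12,0.136,0,0],[1,0.135,0.147,0,0]]';python3 -m handwheel '[[1,0,0,0,0],[1,0,0,0,0]]';python3 - <<'E'
from h import *
c=snap("wrist","w24"); ob=get_obs(); o=ob["ee_pos"]; print(o,ob["tcp_rot"],ob["opening"])
cv2.imwrite("pics/w24z.png",cv2.resize(c["color"][140:430,260:390],None,fx=2.,fy=2.))
E
```

```text
time: 26.7
ee_pos: [0.4405, -0.1977, 0.1313]
tcp_rot: [-179.8, 0.3, 6.7]
wrist_force: [1.1, -1.0, -4.5]
opening: 0.0107
time: 27.2
ee_pos: [0.577, -0.0474, 0.1305]
tcp_rot: [-179.7, 0.4, 6.8]
wrist_force: [-0.2, -0.2, -2.9]
opening: 0.0108
time: 27.4
ee_pos: [0.5767, -0.047, 0.1296]
tcp_rot: [-179.7, 0.5, 6.9]
wrist_force: [0.2, 0.3, -2.6]
opening: 0.0106
[ 0.5764531  -0.04768781  0.12992116] [-179.72810383    0.44885105    6.8518987 ] 0.011027845138319628
```

View pics/w24.png

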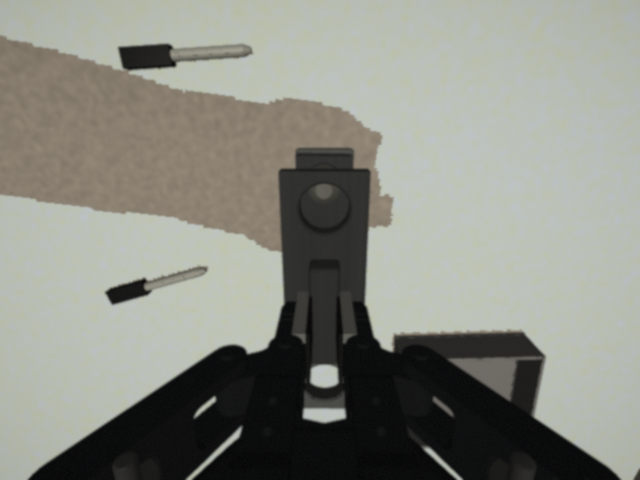

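View pics/w24z.png

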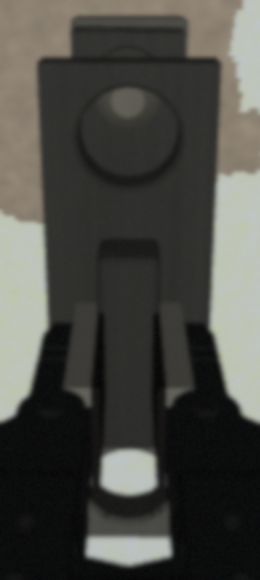

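Run:
```python
from h import *
c=viewer.camera("wrist"); o=get_obs()["ee_pos"]; print(o, get_obs()["tcp_rot"])
P=onz(c,[[324.7,204.8]],o[2]-.0044); Q=onz(c,[[323.7,374.5]],o[2]-.0044)
T=onz(c,[[260+127.5/2-.3,140+101/2-.3]],.074)
print(P,Q,(P+Q)/2,np.linalg.norm(P-Q),np.degrees(np.arctan2(*(P-Q)[0][[1,0]])),"tip",T,"hole-tip",P-T)
```

```text
[ 0.57635618 -0.04805002  0.13021124] [-179.73480511    0.42064038    6.8124339 ]
[[0.57136154 0.00182425 0.12581124]] [[ 0.58185565 -0.08989807  0.12581124]] [[ 0.5766086  -0.04403691  0.12581124]] 0.09232069311036999 96.52692918300792 tip [[ 0.57072352 -0.00146543  0.074     ]] hole-tip [[0.00063802 0.00328969 0.05181124]]
```

```bash
python3 -m handwheel '[[1,-0.0006,-0.003,0,0],[1,-0.0006,-0.003,-0.02,0],[1,-0.0006,-0.003,-0.035,0],[1,-0.0006,-0.003,-0.038,0],[1,-0.0006,-0.003,-0.038,0]]';python3 - <<'E'
from h import *
c=snap("wrist","w25"); ob=get_obs(); o=ob["ee_pos"]; print(o,ob["tcp_rot"],ob["opening"])
cv2.imwrite("pics/w25z.png",cv2.resize(c["color"][140:430,260:390],None,fx=2.,fy=2.))
E
```

```text
time: 28.0
ee_pos: [0.5751, -0.0514, 0.0917]
tcp_rot: [-179.7, 0.5, 6.8]
wrist_force: [-0.0, -0.1, -3.0]
opening: 0.0108
[ 0.57557932 -0.05128503  0.0924495 ] [-179.73272139    0.4284258     6.79255081] 0.010598542894173165
```

View pics/w25z.png

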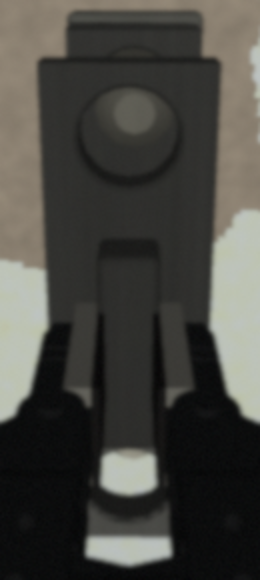

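Run:
```python
from h import *
c=viewer.camera("wrist"); o=get_obs()["ee_pos"]; print(o)
P=onz(c,[[324.7,204.8]],o[2]-.0044)
T=onz(c,[[260+131/2-.3,140+111/2-.3]],.074)
print(P,T,P-T)
```

```text
[ 0.57590532 -0.05122093  0.09291298]
[[ 0.57055334 -0.00174629  0.08851298]] [[ 5.70557168e-01 -3.64651252e-04  7.40000000e-02]] [[-3.83020987e-06 -1.38163760e-03  1.45129816e-02]]
```

```bash
python3 -m handwheel '[[1,0,0.0012,-0.005,0],[1,0,0.0012,-0.01,0],[1,0,0.0012,-0.015,0],[1,0,0.0012,-0.018,0],[1,0,0.0012,-0.018,0]]';python3 - <<'E'
from h import *
c=snap("wrist","w26"); ob=get_obs(); o=ob["ee_pos"]; print(o,ob["tcp_rot"],ob["opening"])
cv2.imwrite("pics/w26z.png",cv2.resize(c["color"][140:430,260:390],None,fx=2.,fy=2.))
E
```

```text
time: 28.6
ee_pos: [0.5756, -0.0497, 0.0741]
tcp_rot: [-179.7, 0.4, 6.8]
wrist_force: [1.0, 2.8, -3.6]
opening: 0.0107
[ 0.57566689 -0.04974443  0.07444177] [-179.71079639    0.42196645    6.81558191] 0.010379497182278099
```

View pics/w26z.png

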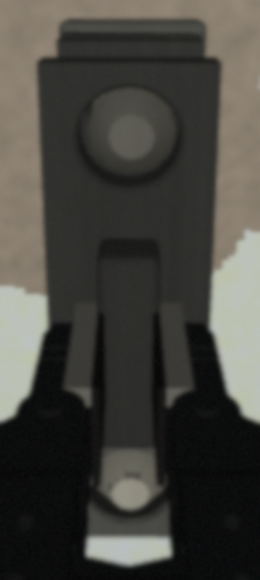

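```bash
python3 -m handwheel '[[1,0,0.0003,-0.007,0],[1,0,0.0003,-0.014,0],[1,0,0.0003,-0.021,0],[1,0,0.0003,-0.024,0],[1,0,0.0003,-0.024,0]]';python3 -m handwheel '[[1,0,0,-0.002,0],[1,0,0,-0.003,0],[1,0,0,-0.003,0]]'
```

```text
time: 29.15
ee_pos: [0.5753, -0.0494, 0.0497]
tcp_rot: [-179.7, 0.5, 6.8]
wrist_force: [-1.1, 1.0, -2.7]
opening: 0.0107
time: 29.45
ee_pos: [0.5753, -0.0495, 0.0466]
tcp_rot: [-179.7, 0.5, 6.8]
wrist_force: [-0.4, 1.9, -2.9]
opening: 0.0109
```

Release and rise, then look at the stack and pins.

```bash
python3 -m handwheel '[[0.9,0,0,-0.001,0],[0.7,0,0,-0.001,0],[0.6,0,0,-0.001,0],[0.6,0,0,-0.001,0]]';python3 -m handwheel '[[0.6,0,0,0.04,0],[0.6,0,0,0.08,0],[0.6,-0.02,-0.05,0.13,0],[0.6,-0.04,-0.1,0.15,0],[0.6,-0.06,-0.14,0.15,0]]';python3 -m handwheel '[[0.6,0,0,0,0],[0.6,0,0,0,0]]';python3 - <<'E'
from h import *
c=snap("wrist","w27"); ob=get_obs(); o=ob["ee_pos"]; print(o,ob["tcp_rot"],ob["opening"])
t=snap("top","t4",3,(270,200,460,330));snap("scene","s4",3,(240,140,440,300))
import pickle; pickle.dump([c,t],open("w27.pkl","wb"))
E
```

```text
time: 29.85
ee_pos: [0.5755, -0.0495, 0.0459]
tcp_rot: [-179.7, 0.5, 6.8]
wrist_force: [0.0, 0.0, 0.2]
opening: 0.0341
time: 30.35
ee_pos: [0.5252, -0.1705, 0.1947]
tcp_rot: [-179.8, 0.2, 6.9]
wrist_force: [0.3, -0.8, 0.9]
opening: 0.0343
time: 30.55
ee_pos: [0.5251, -0.1716, 0.1955]
tcp_rot: [-179.8, 0.1, 6.8]
wrist_force: [0.1, 0.0, 0.0]
opening: 0.0342
[ 0.52531638 -0.17068406  0.19480335] [-179.80724757    0.20147009    6.85544836] 0.03406638699162934
```

View pics/w27.png

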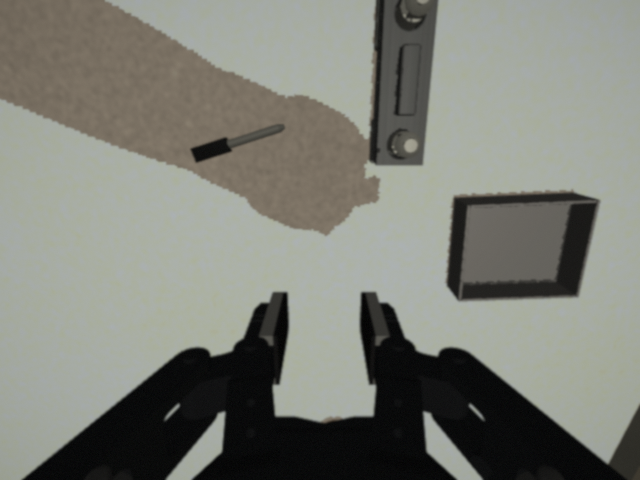

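View pics/t4.png

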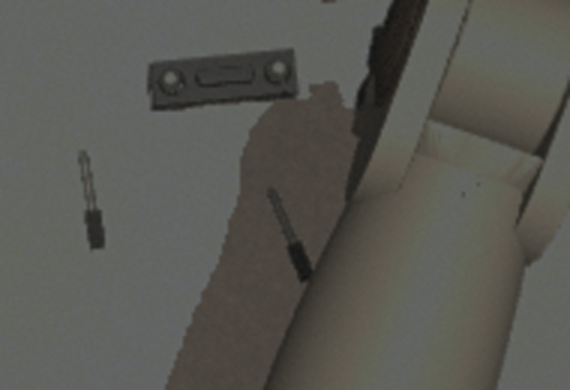

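View pics/s4.png

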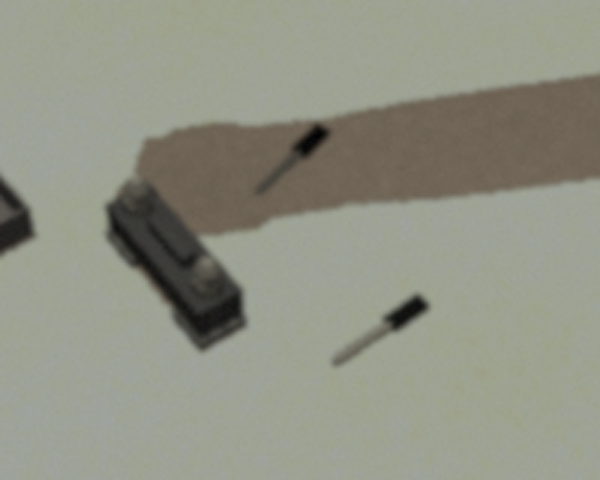

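```bash
cat >> h.py <<'E'
def tabs(c,th,amin,amax,z=.006):
    S=3
    g=cv2.resize(c["color"].max(2),None,fx=S,fy=S,interpolation=cv2.INTER_CUBIC); m=(g<th).astype(np.uint8)
    cs,_=cv2.findContours(m,cv2.RETR_EXTERNAL,cv2.CHAIN_APPROX_NONE)
    for k in cs:
        a=cv2.contourArea(k)/S/S
        if not amin<a<amax: continue
        r=cv2.minAreaRect(k); b=(cv2.boxPoints(r)+.5)/S-.5
        P=onz(c,b,z); e=[P[1]-P[0],P[2]-P[1]]; l=[np.linalg.norm(x) for x in e]
        L=e[int(np.argmax(l))]
        if not(.028<max(l)<.05 and .008<min(l)<.024): continue
        print("tab px",np.round((np.array(r[0])+.5)/S-.5,1),P.mean(0)[:2].round(4),"size",np.round(l,4),"ang",round((np.degrees(np.arctan2(L[1],L[0]))+90)%180-90,1))
E
python3 - <<'E'
from h import *
import pickle
c,t=pickle.load(open("w27.pkl","rb"))
print(c["color"][150,210],c["color"][137,250],t["color"][277,302],t["color"][258,299])
tabs(c,40,200,3000)
tabs(t,50,20,200)
print(get_obs()["q"])
E
```

```text
[15 15 15] [76 83 84] [42 44 45] [68 73 73]
tab px [210.8 149.4] [ 0.411  -0.1246] size [0.0356 0.0121] ang 23.5
tab px [301.2 276.1] [0.4361 0.0644] size [0.0116 0.0331] ang 9.6
[-1.79378888e+01  4.99422589e+00  5.96901896e+00  9.13117919e+01
  8.43322775e-02  6.50924409e+01]
```

```bash
python3 -m handwheel '[[0.5,-0.02,0.01,0,-8.5],[0.5,-0.04,0.02,0,-17],[0.5,-0.06,0.03,0,-25.5],[0.5,-0.08,0.036,0,-34],[0.5,-0.1,0.042,0,-42.5]]';python3 -m handwheel '[[0.5,-0.014,0.004,-0.02,-8.5],[0.5,-0.014,0.004,-0.03,-17],[0.5,-0.014,0.004,-0.03,-25.5],[0.5,-0.014,0.004,-0.03,-31],[0.5,-0.014,0.004,-0.03,-31]]';python3 -m handwheel '[[0.5,0,0,0,0],[0.5,0,0,0,0]]';python3 - <<'E'
from h import *
c=snap("wrist","w28"); ob=get_obs(); o=ob["ee_pos"]; print(o,ob["tcp_rot"],ob["opening"],ob["q"][5])
tabs(c,40,200,6000)
E
```

```text
time: 31.2
ee_pos: [0.4249, -0.1262, 0.1935]
tcp_rot: [-179.8, 0.3, -35.8]
wrist_force: [0.1, -1.1, 0.3]
opening: 0.0426
time: 31.7
ee_pos: [0.4109, -0.1212, 0.163]
tcp_rot: [-179.8, 0.4, -66.7]
wrist_force: [0.1, -0.2, 0.0]
opening: 0.0426
time: 31.9
ee_pos: [0.4111, -0.1207, 0.1628]
tcp_rot: [-179.8, 0.4, -66.5]
wrist_force: [-0.4, 0.0, -0.0]
opening: 0.0427
[ 0.41105139 -0.12088164  0.16280969] [-179.84374493    0.37673317  -66.57383763] 0.04279861168143882 139.9277524899919
tab px [329.2 221.5] [ 0.4109 -0.1247] size [0.0118 0.0354] ang 24.1
tab px [132.2 105.9] [0.4367 0.0645] size [0.0357 0.0151] ang 9.8
```

View pics/w28.png

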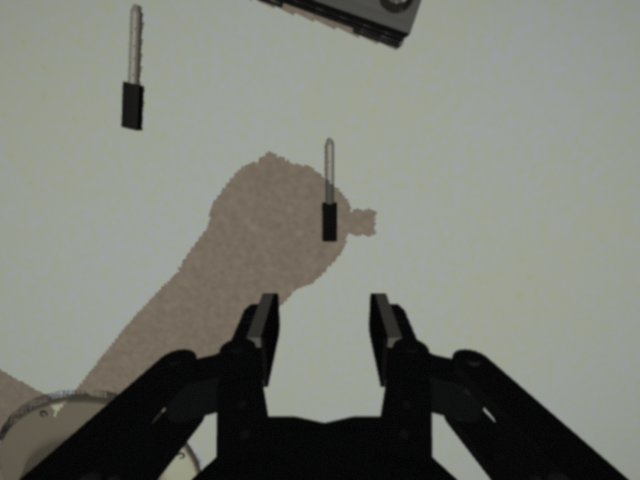

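```bash
python3 -m handwheel '[[0.68,0,-0.0038,-0.04,0.3],[0.68,0,-0.0038,-0.09,0.3],[0.68,0,-0.0038,-0.13,0.3],[0.68,0,-0.0038,-0.146,0.3],[0.68,0,-0.0038,-0.146,0.3]]';python3 - <<'E'
from h import *
c=snap("wrist","w29"); ob=get_obs(); o=ob["ee_pos"]; print(o,ob["tcp_rot"],ob["opening"],ob["q"][5])
tabs(c,40,200,6000)
E
```

```text
time: 32.45
ee_pos: [0.4093, -0.1241, 0.0143]
tcp_rot: [180.0, 0.6, -66.2]
wrist_force: [-0.1, 0.1, 1.3]
opening: 0.0274
[ 0.41041118 -0.12444578  0.01626137] [-179.92608182    0.44885595  -66.22439764] 0.02730735622739842 139.0977972217187
tab px [327.2 296. ] [ 0.4112 -0.1246] size [0.0128 0.0376] ang 24.7
```

View pics/w29.png

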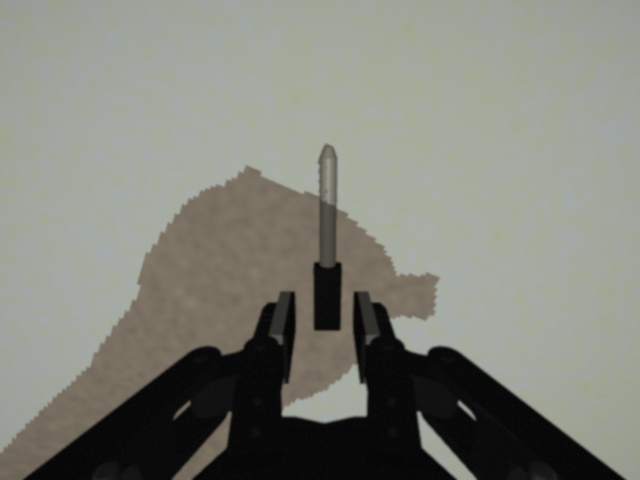

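```bash
python3 -m handwheel '[[0.68,0.0006,0,-0.008,0.3],[0.68,0.0006,0,-0.013,0.3],[0.68,0.0006,0,-0.0138,0.3],[0.7,0.0006,0,-0.0138,0.3]]';python3 -m handwheel '[[0.8,0,0,0,0],[1,0,0,0,0],[1,0,0,0,0],[1,0,0,0,0]]' 80
```

```text
time: 32.9
ee_pos: [0.4112, -0.1245, 0.0028]
tcp_rot: [-179.9, 0.4, -65.9]
wrist_force: [1.1, 0.2, 1.6]
opening: 0.0255
time: 33.3
ee_pos: [0.4116, -0.1246, 0.0035]
tcp_rot: [-179.9, 0.4, -65.9]
wrist_force: [-1.8, 0.4, 6.3]
opening: 0.0107
```

```bash
python3 -m handwheel '[[1,0,0,0.03,-4],[1,0,0,0.06,-8],[1,0.02,0.005,0.06,-13],[1,0.04,0.01,0.056,-17.8],[1,0.06,0.017,0.056,-17.8]]';python3 -m handwheel '[[1,0,0,0,0],[1,0,0,0,0]]';python3 - <<'E'
from h import *
c=snap("wrist","w30"); ob=get_obs(); o=ob["ee_pos"]; print(o,ob["tcp_rot"],ob["opening"],ob["q"][5])
snap("scene","s30",3,(240,120,440,280))
import pickle; pickle.dump(c,open("w30.pkl","wb"))
E
```

```text
time: 33.8
ee_pos: [0.4723, -0.1076, 0.0595]
tcp_rot: [-179.8, 0.4, -83.9]
wrist_force: [0.5, 1.1, -0.7]
opening: 0.0104
time: 34.0
ee_pos: [0.4721, -0.1074, 0.0592]
tcp_rot: [-179.9, 0.4, -83.9]
wrist_force: [0.2, 0.3, -0.4]
opening: 0.0106
[ 0.4717323  -0.10757804  0.05923602] [-179.89552321    0.39658863  -83.89130195] 0.010462748056823125 160.80415509743375
```

View pics/w30.png

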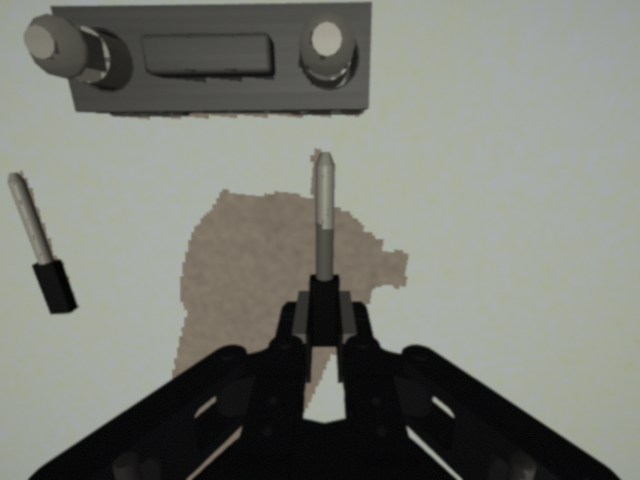

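View pics/s30.png

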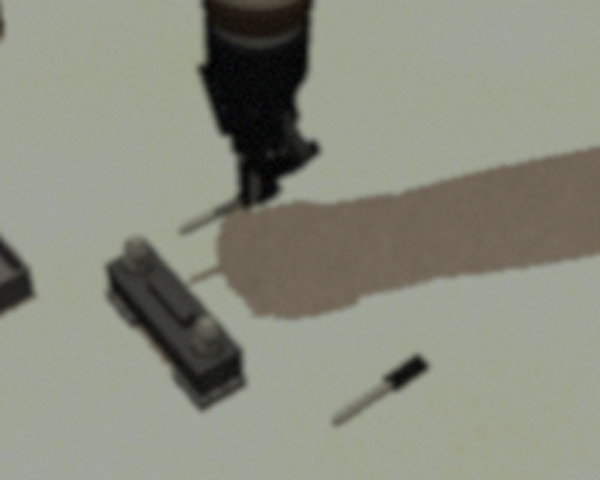

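Run:
```python
from h import *
import pickle
c=pickle.load(open("w30.pkl","rb")); o=np.array([.47173,-.10758,.05924])
z=o[2]+.0005
g=c["color"].max(2)
for r in (165,180,200,220,240,260):
    row=g[r,300:350].astype(int); print(r,row[8:40:2])
R_,L_=onz(c,[[326.5,38],[40,42]],.074)
t,b=onz(c,[[324.5,152],[323.5,277]],z)
print("posts",R_,L_,(R_+L_)/2,np.linalg.norm(R_-L_),"row ang",np.degrees(np.arctan2(*(L_-R_)[[1,0]])))
print("tip",t,"root",b,np.linalg.norm(t-b),"ang",np.degrees(np.arctan2(*(t-b)[[1,0]])))
for f in ((t-o),(b-o)): print(f)
```

```text
165 [175 174 164 121  89 100 115 125 134 130 120 111  94 116 166 175]
180 [175 165 130 115  92 106 122 136 154 147 130 117 101 127 170 175]
200 [123 121 119 112  90 105 123 136 150 143 128 115 100 143 174 174]
220 [124 124 123 114  90 106 120 122 142 139 127 114  95 107 123 125]
240 [120 118 118 114  80  70  75  81  82  79  75  69  71 112 125 126]
260 [120 120 121 114  80  71  76  81  81  78  74  68  74 113 119 119]
posts [ 0.58241431 -0.09612675  0.074     ] [ 0.57097755 -0.00122768  0.074     ] [ 0.57669593 -0.04867722  0.074     ] 0.0955857375494463 row ang 96.87186319844348
tip [ 0.54467081 -0.09944148  0.05974   ] root [ 0.48869706 -0.10497843  0.05974   ] 0.05624694017147017 ang 5.64934424220715
[0.07294081 0.00813852 0.0005    ]
[0.01696706 0.00260157 0.0005    ]
```

```bash
python3 -m handwheel '[[1,0.006,-0.0014,-0.0017,1.2],[1,0.0115,-0.0014,-0.0017,1.2],[1,0.0115,-0.0014,-0.0017,1.2],[1,0.0115,-0.0014,-0.0017,1.2]]';python3 - <<'E'
from h import *
c=snap("wrist","w31"); ob=get_obs(); o=ob["ee_pos"]; print(o,ob["tcp_rot"],ob["opening"],ob["q"][5])
import pickle; pickle.dump((c,o),open("w31.pkl","wb"))
E
```

```text
time: 34.5
ee_pos: [0.4832, -0.1092, 0.0576]
tcp_rot: [-179.9, 0.4, -82.7]
wrist_force: [-0.2, 0.4, -1.1]
opening: 0.0108
[ 0.48306081 -0.10911925  0.0576336 ] [-179.89220918    0.39498212  -82.71466673] 0.0102505379525861 159.7512020180938
```

View pics/w31.png

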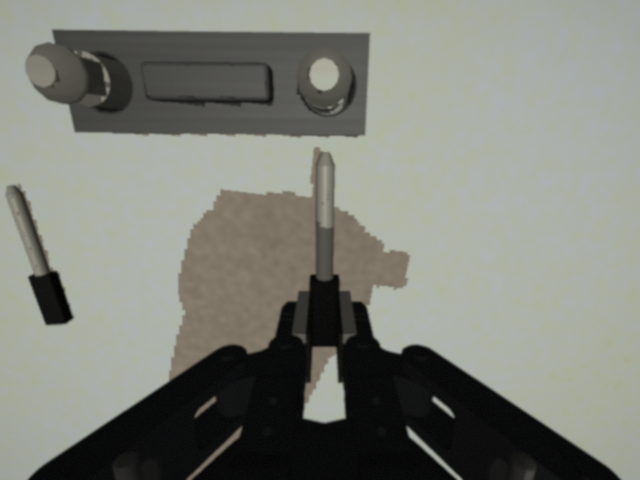

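```bash
python3 -m handwheel '[[1,0.01,0.0012,0,0],[1,0.015,0.0018,0,0],[1,0.02,0.0024,0,0],[1,0.025,0.003,0,0],[1,0.03,0.0036,0,0]]';python3 - <<'E'
from h import *
c=snap("wrist","w32"); ob=get_obs(); o=ob["ee_pos"]; print(o,ob["tcp_rot"],ob["wrist_force"])
E
```

```text
time: 35.05
ee_pos: [0.5135, -0.1054, 0.0575]
tcp_rot: [-179.9, 0.4, -82.7]
wrist_force: [-0.5, -0.9, -0.9]
opening: 0.0104
[ 0.51408225 -0.10537189  0.05751455] [-179.87401644    0.39419016  -82.70608836] [-1.78612899  1.37531646 -0.81485915]
```

View pics/w32.png

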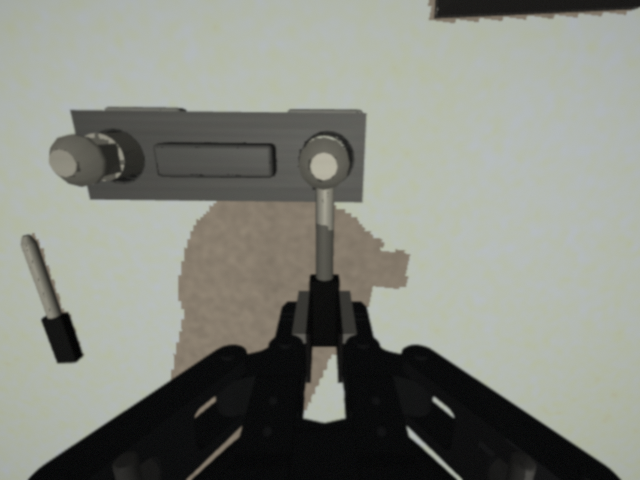

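```bash
python3 -m handwheel '[[1,0.01,0.0012,0,0],[1,0.02,0.0024,0,0],[1,0.028,0.0034,0,0],[1,0.034,0.0041,0,0],[1,0.036,0.0043,0,0]]';python3 -m handwheel '[[1,0.002,0.0002,0,0],[1,0.004,0.0005,0,0],[1,0.004,0.0005,0,0]]'
```

```text
time: 35.6
ee_pos: [0.5507, -0.1009, 0.0573]
tcp_rot: [-179.9, 0.4, -82.7]
wrist_force: [0.3, -0.3, 0.5]
opening: 0.0107
time: 35.9
ee_pos: [0.5548, -0.1004, 0.0574]
tcp_rot: [-179.9, 0.4, -82.7]
wrist_force: [-0.2, -0.0, -0.2]
opening: 0.0104
```

```bash
python3 -m handwheel '[[1,0.0015,0.0002,0,0],[1,0.0015,0.0002,0,0]]';python3 - <<'E'
from h import *
c=snap("wrist","w33"); ob=get_obs(); o=ob["ee_pos"]; print(o,ob["tcp_rot"],ob["wrist_force"])
E
```

```text
time: 36.1
ee_pos: [0.5563, -0.1003, 0.0574]
tcp_rot: [-179.9, 0.4, -82.7]
wrist_force: [-0.5, 0.1, -0.6]
opening: 0.0108
[ 0.55630504 -0.10026248  0.05741965] [-179.87611776    0.39541694  -82.69040186] [-0.17042319 -0.13825981 -0.64050298]
```

View pics/w33.png

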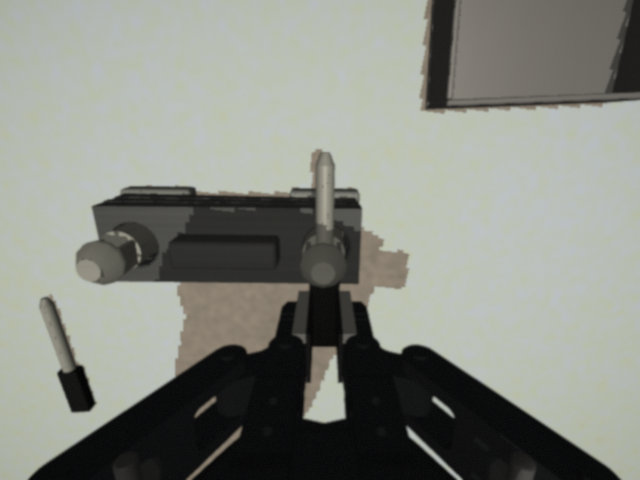

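Tip at (324,155) well beyond the post, tab right behind post. Push another millimetre or two until contact.

```bash
python3 -m handwheel '[[1,0.0008,0.0001,0,0],[1,0.0015,0.0002,0,0]]';python3 -m handwheel '[[1,0.0008,0.0001,0,0],[1,0.0015,0.0002,0,0]]'
```

```text
time: 36.35
ee_pos: [0.5578, -0.1001, 0.0575]
tcp_rot: [-179.9, 0.4, -82.7]
wrist_force: [-1.1, 0.3, 0.4]
opening: 0.0103
time: 36.55
ee_pos: [0.5594, -0.0999, 0.0575]
tcp_rot: [-179.9, 0.4, -82.7]
wrist_force: [0.2, 0.5, -0.5]
opening: 0.0109
```

Run:
```python
from h import *
c=snap("wrist","w34"); ob=get_obs(); o=ob["ee_pos"]; print(o,ob["wrist_force"])
cv2.imwrite("pics/w34z.png",cv2.resize(c["color"][130:380,230:420],None,fx=3,fy=3,interpolation=cv2.INTER_CUBIC)[:600])
snap("scene","s34",4,(260,170,400,280))
```

```text
[ 0.55940138 -0.09985682  0.05745931] [0.45365254 1.45343366 0.04698621]
```

View pics/w34z.png

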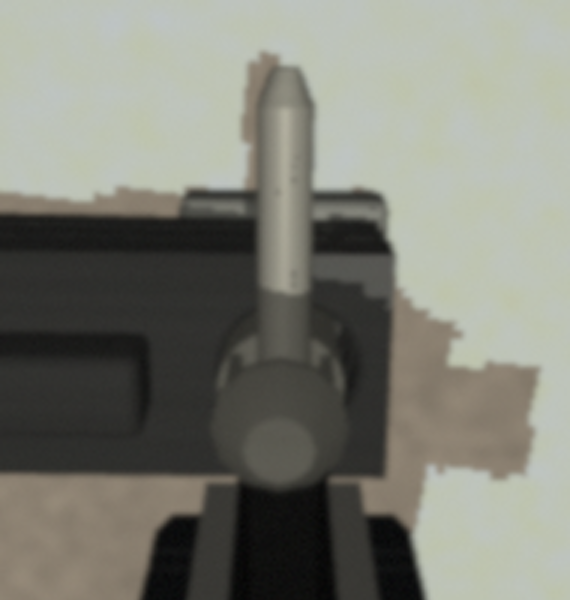

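View pics/s34.png

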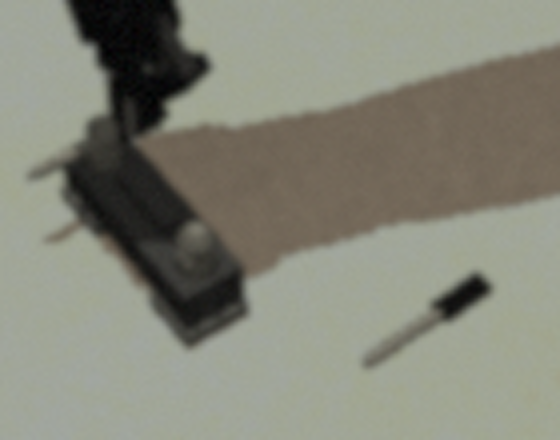

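Run:
```python
from h import *
c=viewer.camera("wrist"); o=get_obs()["ee_pos"]
t=onz(c,[325,152],o[2]+.0005)[0]; p=onz(c,[322.7,279.7],.074)[0]
print(t,p,np.linalg.norm((t-p)[:2]))
# visible shaft start at far side of post? 
print(o)
```

```text
[ 0.63181732 -0.09059548  0.05790788] [ 0.58222924 -0.09606557  0.074     ] 0.04988887981563646
[ 0.55932407 -0.09985126  0.05740788]
```

```bash
python3 -m handwheel '[[1,-0.0005,0,-0.0012,0],[1,-0.0005,0,-0.0012,0]]';python3 -m handwheel '[[0.9,0,0,0,0],[0.8,0,0,0,0],[0.7,0,0,0,0],[0.68,0,0,0,0],[0.68,0,0,0,0]]'; python3 -m handwheel '[[0.68,0,0,0.02,0],[0.68,0,0,0.05,0],[0.68,-0.02,0,0.09,0],[0.68,-0.04,0,0.12,0],[0.68,-0.04,0,0.12,0]]';python3 - <<'E'
from h import *
c=snap("wrist","w35"); ob=get_obs(); o=ob["ee_pos"]; print(o,ob["tcp_rot"],ob["q"][5])
E
```

```text
time: 36.9
ee_pos: [0.5587, -0.0999, 0.056]
tcp_rot: [-179.9, 0.4, -82.7]
wrist_force: [0.6, -0.8, 0.2]
opening: 0.0107
time: 37.4
ee_pos: [0.5587, -0.0998, 0.0561]
tcp_rot: [-179.9, 0.4, -82.7]
wrist_force: [-1.3, 0.4, 0.1]
opening: 0.0273
time: 37.9
ee_pos: [0.5189, -0.1002, 0.1813]
tcp_rot: [-179.5, 0.3, -82.7]
wrist_force: [0.2, -0.3, 0.7]
opening: 0.0274
[ 0.51921793 -0.10011283  0.17874027] [-179.63214144    0.31316323  -82.70854547] 161.57411526274294
```

View pics/w35.png

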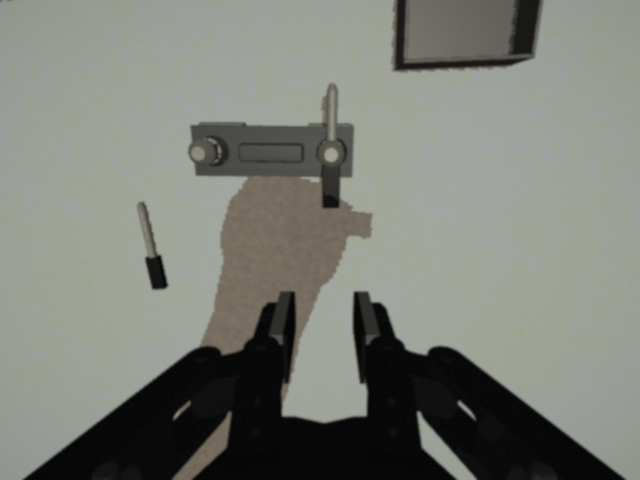

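```bash
python3 - <<'E'
from h import *
c=viewer.camera("wrist")
b=onz(c,[330.5,207],.060)[0]; t=onz(c,[332.5,84],.056)[0]; p=onz(c,[330.5,153],.074)[0]
u=np.array([.9928,.1196,0]); print((b-p)@u,(t-p)@u,p)
E
python3 -m handwheel '[[0.6,-0.02,0.04,0,3],[0.6,-0.04,0.08,0,5.7],[0.6,-0.06,0.12,0,5.7],[0.6,-0.08,0.155,0,5.7],[0.6,-0.083,0.161,0,5.7]]';python3 -m handwheel '[[0.6,0,0,-0.01,0],[0.6,0,0,-0.02,0],[0.6,0,0,-0.02,0]]';python3 - <<'E'
from h import *
c=snap("wrist","w36"); ob=get_obs(); o=ob["ee_pos"]; print(o,ob["tcp_rot"],ob["q"][5])
tabs(c,40,200,6000)
E
```

```text
-0.04270191107437579 0.04676655778381901 [ 0.58359952 -0.095666    0.074     ]
time: 38.5
ee_pos: [0.4343, 0.0636, 0.1756]
tcp_rot: [-179.9, 0.4, -76.8]
wrist_force: [1.0, -0.4, 0.5]
opening: 0.0342
time: 38.8
ee_pos: [0.4338, 0.0628, 0.1529]
tcp_rot: [179.9, 0.4, -76.9]
wrist_force: [-0.4, -0.2, -0.8]
opening: 0.0343
[0.43408177 0.06271875 0.15390662] [179.9590404    0.41475196 -76.90174311] 174.8568208486443
tab px [323.1 218.1] [0.4367 0.0656] size [0.0358 0.012 ] ang 9.7
```

View pics/w36.png

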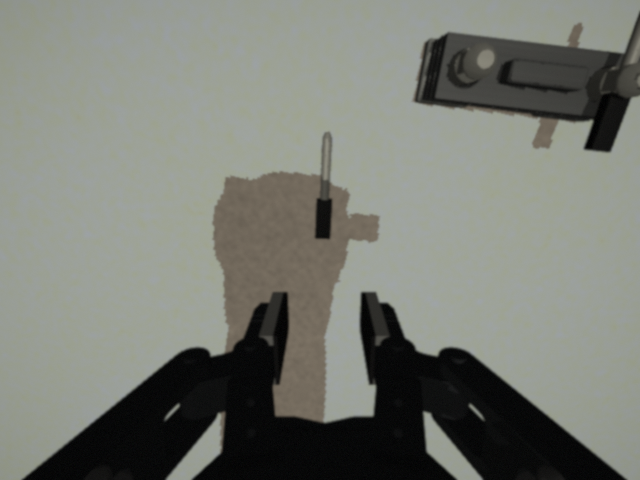

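```bash
python3 -m handwheel '[[0.68,0.0025,0.0025,-0.04,-1.3],[0.68,0.0025,0.0025,-0.09,-1.3],[0.68,0.0025,0.0025,-0.125,-1.3],[0.68,0.0025,0.0025,-0.138,-1.3],[0.68,0.0025,0.0025,-0.138,-1.3]]';python3 - <<'E'
from h import *
c=snap("wrist","w37"); ob=get_obs(); o=ob["ee_pos"]; print(o,ob["tcp_rot"],ob["opening"],ob["q"][5])
tabs(c,40,200,6000)
E
```

```text
time: 39.35
ee_pos: [0.4358, 0.0646, 0.0148]
tcp_rot: [179.8, 0.4, -78.3]
wrist_force: [-0.3, -0.3, 1.7]
opening: 0.0272
[0.43693603 0.06483688 0.01656743] [179.95181828   0.41409758 -78.24854042] 0.027281649928580867 176.42390564475303
tab px [323.3 295.8] [0.4369 0.0656] size [0.038  0.0128] ang 10.6
```

View pics/w37.png

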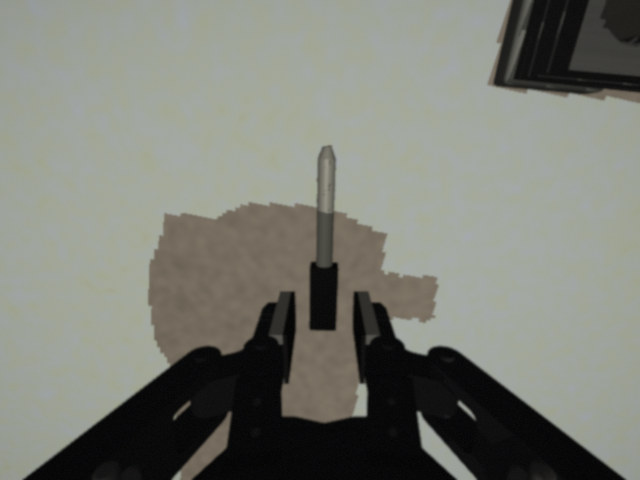

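```bash
python3 -m handwheel '[[0.68,0,0.0005,-0.008,-0.3],[0.68,0,0.0005,-0.013,-0.3],[0.68,0,0.0005,-0.0138,-0.3],[0.7,0,0.0005,-0.0138,-0.3]]';python3 -m handwheel '[[0.8,0,0,0,0],[1,0,0,0,0],[1,0,0,0,0],[1,0,0,0,0]]' 80
```

```text
time: 39.8
ee_pos: [0.4371, 0.0654, 0.0031]
tcp_rot: [180.0, 0.4, -78.5]
wrist_force: [0.1, 0.0, -0.4]
opening: 0.026
time: 40.2
ee_pos: [0.4374, 0.0655, 0.0038]
tcp_rot: [-180.0, 0.4, -78.5]
wrist_force: [-1.2, -0.6, 5.9]
opening: 0.0105
```

```bash
python3 -m handwheel '[[1,0,0,0.03,0],[1,0,-0.02,0.054,0],[1,0.01,-0.05,0.054,0],[1,0.02,-0.08,0.054,0],[1,0.024,-0.0804,0.054,0]]';python3 -m handwheel '[[1,0,0,0,-2.3],[1,0,0,0,-4.6],[1,0,0,0,-4.6],[1,0,0,0,-4.6]]';python3 - <<'E'
from h import *
c=snap("wrist","w38"); ob=get_obs(); o=ob["ee_pos"]; print(o,ob["tcp_rot"],ob["opening"],ob["q"][5])
import pickle; pickle.dump((c,o),open("w38.pkl","wb"))
E
```

```text
time: 40.7
ee_pos: [0.4621, -0.0173, 0.0581]
tcp_rot: [-179.9, 0.4, -78.7]
wrist_force: [-0.3, 0.5, -0.4]
opening: 0.0103
time: 41.1
ee_pos: [0.462, -0.0169, 0.058]
tcp_rot: [-179.9, 0.4, -83.2]
wrist_force: [0.8, -0.6, -0.5]
opening: 0.0103
[ 0.46207903 -0.0169432   0.05802214] [-179.93988729    0.36966446  -83.20287372] 0.010456739682693464 170.8722887720484
```

View pics/w38.png

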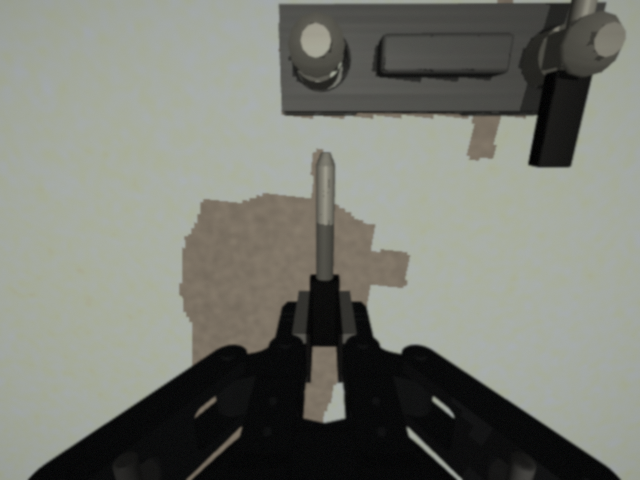

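Run:
```python
from h import *
import pickle
c,o=pickle.load(open("w38.pkl","rb"))
p=onz(c,[316,40],.074)[0]
t,b=onz(c,[[325,152],[323.7,277]],o[2]+.0003)
d=(t-b); L=np.linalg.norm(d); a=np.arctan2(d[1],d[0]); print(p,L,np.degrees(a))
ang=np.radians(6.87)
u=np.array([np.cos(ang),np.sin(ang),0]); n=np.array([-u[1],u[0],0])
# rotate shaft about TCP by ang-a
Rz=R.from_euler('z',ang-a).as_matrix(); t2=o+Rz@(t-o)
print("turn",np.degrees(ang-a),"lateral",(p-t2)@n,"ahead",(p-t2)@u)
```

```text
[ 0.57104003 -0.00099313  0.074     ] 0.056336399284421496 6.205995761774503
turn 0.6640042382254978 lateral 0.0020446272900475995 ahead 0.03708038348797287
```

```bash
python3 -m handwheel '[[1,0.005,0.0025,0,0.6],[1,0.0097,0.0032,0,0.6],[1,0.0097,0.0032,0,0.6],[1,0.0097,0.0032,0,0.6]]';python3 - <<'E'
from h import *
c=snap("wrist","w39"); ob=get_obs(); o=ob["ee_pos"]; print(o,ob["tcp_rot"],ob["opening"],ob["q"][5])
E
```

```text
time: 41.55
ee_pos: [0.4718, -0.0137, 0.0579]
tcp_rot: [-180.0, 0.4, -82.6]
wrist_force: [0.4, 0.3, 0.0]
opening: 0.0103
[ 0.4717518  -0.01369388  0.05790464] [-179.95898952    0.37158742  -82.59105912] 0.010230216860894736 170.70298441391927
```

View pics/w39.png

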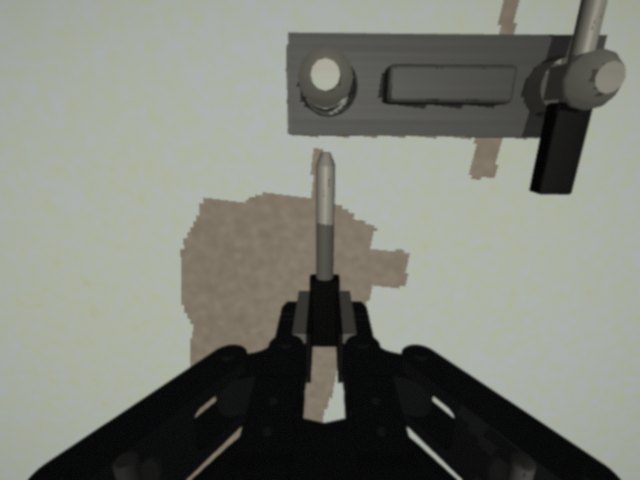

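```bash
python3 -m handwheel '[[1,0.01,0.0012,0,0],[1,0.015,0.0018,0,0],[1,0.02,0.0024,0,0],[1,0.025,0.003,0,0],[1,0.03,0.0036,0,0]]';python3 -m handwheel '[[1,0.01,0.0012,0,0],[1,0.02,0.0024,0,0],[1,0.028,0.0034,0,0],[1,0.034,0.0041,0,0],[1,0.038,0.0046,0,0]]';python3 -m handwheel '[[1,0.002,0.0002,0,0],[1,0.004,0.0005,0,0],[1,0.004,0.0005,0,0]]';python3 - <<'E'
from h import *
c=snap("wrist","w40"); ob=get_obs(); o=ob["ee_pos"]; print(o,ob["tcp_rot"],ob["wrist_force"],ob["q"][5])
E
```

```text
time: 42.1
ee_pos: [0.5022, -0.0101, 0.0578]
tcp_rot: [-180.0, 0.4, -82.6]
wrist_force: [0.0, -0.0, -0.8]
opening: 0.0106
time: 42.6
ee_pos: [0.5407, -0.0054, 0.0577]
tcp_rot: [-180.0, 0.4, -82.6]
wrist_force: [0.3, -0.7, 0.7]
opening: 0.0104
time: 42.9
ee_pos: [0.5448, -0.0048, 0.0576]
tcp_rot: [-180.0, 0.4, -82.6]
wrist_force: [-0.6, -0.4, -0.3]
opening: 0.0107
[ 0.54464101 -0.0048784   0.05768504] [-179.99047944    0.37527991  -82.5906784 ] [ 0.28942424 -0.48407262 -0.25380097] 171.88227397371972
```

View pics/w40.png

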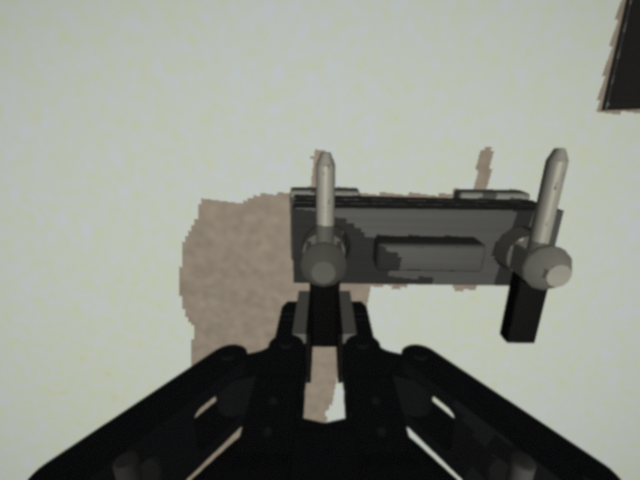

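```bash
python3 -m handwheel '[[1,0.001,0.0001,-0.0006,0],[1,0.0012,0.0001,-0.0012,0],[1,0.0012,0.0001,-0.0012,0]]';python3 -m handwheel '[[0.9,0,0,0,0],[0.8,0,0,0,0],[0.7,0,0,0,0],[0.68,0,0,0,0],[0.68,0,0,0,0]]'; python3 -m handwheel '[[0.68,0,0,0.02,0],[0.68,0,0,0.05,0],[0.68,-0.02,0,0.09,0],[0.68,-0.05,0,0.13,0],[0.68,-0.07,-0.03,0.15,0]]'; python3 -m handwheel '[[0.68,0,-0.02,0,0],[0.68,0,-0.02,0,0]]';python3 - <<'E'
from h import *
c=snap("wrist","w41"); ob=get_obs(); o=ob["ee_pos"]; print(o,ob["tcp_rot"],ob["q"][5])
snap("scene","s41",4,(260,170,400,280)); snap("top","t41",4,(290,190,420,260))
import pickle; pickle.dump((c,o),open("w41.pkl","wb"))
E
```

```text
time: 43.25
ee_pos: [0.5458, -0.0048, 0.0564]
tcp_rot: [-180.0, 0.4, -82.6]
wrist_force: [0.2, -0.8, -0.1]
opening: 0.0106
time: 43.75
ee_pos: [0.5458, -0.0048, 0.0565]
tcp_rot: [-180.0, 0.4, -82.6]
wrist_force: [0.1, 0.0, 0.1]
opening: 0.0272
time: 44.25
ee_pos: [0.4753, -0.0334, 0.2101]
tcp_rot: [-179.8, 0.4, -82.4]
wrist_force: [1.1, -1.3, 1.4]
opening: 0.0274
time: 44.45
ee_pos: [0.4754, -0.0549, 0.2116]
tcp_rot: [-179.6, 0.3, -82.5]
wrist_force: [0.7, 0.7, 0.1]
opening: 0.0275
[ 0.47533404 -0.05401455  0.21057995] [-179.70461925    0.35172177  -82.52322204] 165.79554824405042
```

View pics/w41.png

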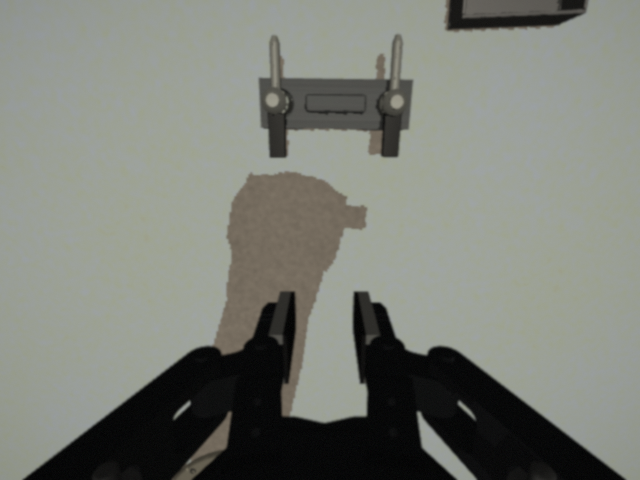

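View pics/s41.png

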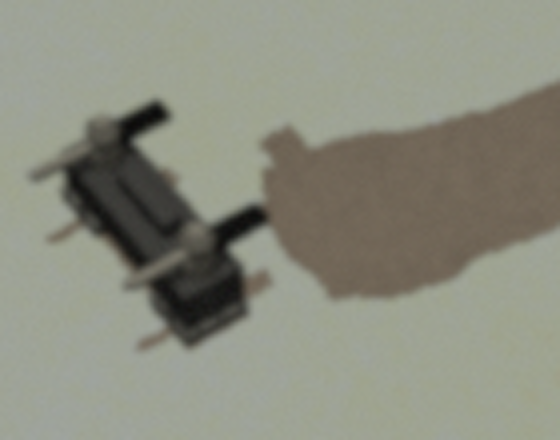

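View pics/t41.png

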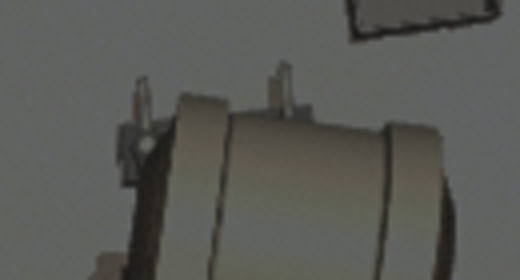

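```bash
python3 - <<'E'
from h import *
import pickle
c,o=pickle.load(open("w41.pkl","rb"))
u=np.array([.9928,.1196,0])
for tp,bk,po in (([274.5,36],[278,156],[272.5,100]),([397.5,34.5],[390.5,155.5],[397,101])):
    t=onz(c,tp,.056)[0]; b=onz(c,bk,.056)[0]; p=onz(c,po,.074)[0]
    print("tip-axis",(t-p)@u,"back-axis",(b-p)@u,"len",(t-b)@u, p)
E
python3 -m handwheel '[[0.68,0,0,0,0],[0.68,0,0,0,0],[0.68,0,0,0,0]]'
```

```text
tip-axis 0.04703682994444588 back-axis -0.04355329208984938 len 0.09059012203429526 [ 0.5707955  -0.00136388  0.074     ]
tip-axis 0.048679661380708485 back-axis -0.04233821845160227 len 0.09101787983231076 [ 0.58244467 -0.09650484  0.074     ]
time: 44.9
ee_pos: [0.4753, -0.0526, 0.2091]
tcp_rot: [-179.9, 0.4, -82.4]
wrist_force: [0.2, 0.0, -0.4]
opening: 0.0271
```

Run:
```python
from workcell import job_done
print(job_done())
```

```text
the job is handed in; nothing more can be done
None
```

I built the press in the required order, let go of everything and handed the job in at about 45 s. No verdict came back. The bench had four dark spacer plates. I threaded those over both posts, laid the cover on top rib up, then pushed one pin through each eye from the robot's side. The red plate was left where it lay.

- **Stack:** the last pictures show the cover seated with its rib up and both posts through it. I did not measure the final plate centring or height. Wrist forces stayed within about 6 N during the build. The one exception was a 21 N touch of the fingertips on the bench while I set the first grasp height.
- **Pins:** the last wrist picture puts the tab centres about 26 mm (left post) and 25 mm (right post) from the post axis, and the allowed range is 22–38 mm. On the right post I drove the pin in until my estimate showed the tab at the post, but felt no clear contact force. On the left post I stopped by distance.
- **Disagreements:** readings from the tip and from the tab's back end differ by about 1–1.5 mm on each pin. The right pin's margin to the 22 mm limit is only about 2–3 mm.
- **Bystanders:** I did not touch the jar, bowl or bin, and they looked unmoved wherever they were in view. I did not measure their final positions.

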